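Slide the weighing plate off its stand and fit it on the coffee scale

TASK

The thin steel weighing plate lies sunk in the channel of the wooden stand, too flush to grip. Press on it lightly from above and slide it up over the low brass lip and out over the open front edge until roughly a third of it overhangs, pick it up by that overhang, and set it down gently on the coffee scale's black rubber support: lengthwise along the support, centred, square and flat. Neither press hard on plate, stand or scale nor drop the plate, and leave the cup, jug, tamper and bottle where they stand.

Things in the scene. Friction and masses are not known exactly. Their poses are not given: they have to be found in the camera images.
- stand: Fixed wood stand on feet 2 to 14 mm high. 190 (x) x 110 (y) mm; black channel along x, floor nominally 60 mm above the origin, 59 mm wide, between dark rails 3 mm high; end stop at +x; open at -x, roughly towards the robot, over a ramped brass lip 4 to 5.5 mm high in the last 18 mm. The top is not quite level: it rises to the front by 0 to 0.022 rad about its middle. Origin: underside centre.
- stand_edge (a point): Middle of the stand's open front edge at nominal channel-floor height (the slope puts the real floor up to 2.1 mm higher, the lip higher still; 95 mm from the stand's origin along its -x and 60 mm above it). Axes as the stand's. The space in front of it is free down to the counter.
- plate: Steel plate 140 (x) x 56 (y) x 3 mm, 0.13 to 0.25 kg. Origin: underside centre; z up. Starts lengthwise in the channel, top flush with the rails, front end 21 to 37 mm inside the edge. Channel friction 0.15, less than a finger's: 5 to 10 N pressed on top drags it. Slope and lip change the height under the finger as it slides: feel it. Tips off at 65 mm overhang. Grip its long sides.
- scale: Fixed white coffee scale on feet 2 to 14 mm high: low body 170 (x) x 130 (y) mm, top at z = 26 mm, display at its -x end; a post in its middle carries a black rubber support bar 100 (x) x 40 (y) mm, from z = 56 to 64 mm. Origin: 2 mm below the body's underside centre; z up. The plate belongs on the bar, length along x (either way round), overhanging it 20 mm at the ends and 8 at the sides.
- scale_seat (a point): Centre of the top face of the scale's support bar, 64 mm above the scale's origin; axes as the scale's. The plate's origin belongs here.
- cup: Red cup, 68 mm across, 75 mm high, standing; origin: centre of its underside. Leave alone.
- jug: Steel milk jug, 84 mm across with a handle, 95 mm high, standing; origin: centre of its underside. Leave alone.
- tamper: Dark steel tamper, 56 mm across, 90 mm high, standing; origin: centre of its underside. Leave alone.
- syrup: Amber syrup bottle, 60 mm across, 170 mm high, standing; origin: centre of its underside. Leave alone.
Not all that is in view belongs to the job. Of the things like the plate, leave any that is green, purple or turquoise; of the rest the smaller one is meant.

How it is judged:
On the way, in this order (a step that is already met when the one before it is completed fails the run):
1. the plate, still lying in the channel, overhangs the stand's front edge by 25 to 65 mm (x of plate in the frame of stand between -0.09 and -0.05 m and z of plate in the frame of stand below 0.072 m and angle between plate's own z axis and vertical below 0.14 rad and y of plate in the frame of stand between -0.006 and 0.006 m), for 0.2 s.
2. the plate is held by the fingers, clear of the stand (contact force between plate and stand below 0.01 N and contact force between the fingers and plate above 1 N), for 0.1 s.
At the end, for the whole second after the job is handed in: The plate lies at rest, flat (within 0.05 rad), on the scale's support, its centre within 12 mm of the support's centre and its length within 0.15 rad of the support's, released (horizontal distance between plate and scale_seat below 0.012 m and z of plate in the frame of scale_seat between -0.003 and 0.003 m and angle between plate's own z axis and vertical below 0.05 rad and angle between the x axis of plate and the x axis of scale, either way round below 0.15 rad and linear speed of plate below 0.02 m/s and contact force between plate and scale above 0.5 N); the robot touches nothing.
It fails at once if the plate or the robot presses on the stand with more than 20 N (contact force between any of plate, the arm, the fingers and stand above 20 N).
It fails at once if the plate or the robot lands or presses on the scale with more than 20 N (contact force between any of plate, the arm, the fingers and scale above 20 N).
It fails at once if the plate falls off towards the counter (below 35 mm) (height (world z) of plate below 0.035 m).
It fails at once if the cup, jug, tamper or bottle is shifted by more than 15 mm or tipped (distance of any of cup, jug, tamper, syrup from where it was at the start of the episode above 0.015 m or angle between any of cup, jug, tamper, syrup's own z axis and vertical above 0.2 rad).
It also fails if it takes over 72 s, if anything falls off the work surface, if the arm or the gripper's body presses on something with over 40 N, if the wrist force passes 120 N, or if a joint passes its speed limit or range.

ROBOT

A 6-joint arm with a two-finger parallel gripper is mounted at the origin on the work surface. World frame = base frame: x ahead of the robot, y to its left, z up, the work surface at z = 0. Lengths are in m, angles in rad, forces in N, time in s.
With the tool pointing down it reaches from about 0.425 to 0.95 m from the base axis. Payload 3.5 kg.
Tool frame: the origin (TCP) lies at the very end of the fingers, on their centre line; the grasp point (between the pads) lies 19 mm behind it; z points along the fingers, y is the direction in which the jaws open and shut (so a half turn about z gives the same grasp; the last joint's range is limited). The gripper opens to 85 mm and grips with 20 to 120 N. Pads are 22 mm wide; open, the fingers measure 114 mm over their backs; the gripper's body (76 mm by 85 mm) begins 54 mm behind the grasp point. The pads swing forward as they close: fully open they stand 13 mm farther back than shut.
Start: joints at [1.069, 0.286, 1.577, -0, 1.279, -0.15], TCP at [0.233, 0.634, 0.231] pointing down, gripper open.
Joint ranges: [-2.77, 2.77], [-0.9, 2.22], [0.21, 2.48], [-1.53, 4.67], [0.24, 2.81], [-2.84, 2.84]. Speed limits (rad/s): [2.79, 2.79, 3.14, 3.14, 3.14, 3.14].

INTERFACE

Orientations are given as a unit quaternion [x, y, z, w].
In Python, from plant import get_state, read_camera, get_calibration, ticket, search_frame, cut_out, pinpoint gives the robot as it stands.
- The arm moves only by the tool move_arm, never from a script. Its argument "plan" is a list that holds one entry, the list of rows, each a list of 7 numbers: the turn, a rotation vector about the tool's x, y, z in degrees, then the shift along the tool's x, y, z in m, then the finger opening in m, from 0 to 0.0854. In form: [[[ax, ay, az, x, y, z, hand], ...]]. A call has exactly 5 rows; each row is the pose to reach, as a shift and turn from the pose measured when the call began, along the tool's axes at that moment; what a row does not reach only later rows make up. A row lasts 1/8 s, in which the tool goes at most 62.5 mm and 10.7 degrees, less where a joint would pass 70% of its speed; a pose out of reach is approached as far as the arm can. A call with a gripper value outside its range is refused whole. The fingers move at their own pace and stop on an object; "force" is the grip in N (left out, the last holds). Time passes only in rows, so rows that repeat a pose let the fingers close, or fill a call up. It gives the time, the measured TCP pose, the force and the opening at its end, in the units of the state.
- get_state(): the state, without advancing time (a new reading comes with each control period).
- read_camera(name): name is "scene" or "side" or "wrist"; returns the picture (480x640x3 uint8, red, green, blue); there is no depth.
- get_calibration(name): a dict with "mtx" (3x3 intrinsics, pixels), "extrinsics" (4x4, takes a point from camera to world coordinates); the wrist camera has in their place "hand_eye" (4x4, takes a point from camera to tool coordinates, whose origin is the TCP and whose axes are the flange's). Camera axes: x right, y up, looking along -z (the intrinsics and any distortion apply to the point x, -y, -z); pixel columns grow to the right and rows downward; lengths in m; the calibration is good to about 2 mm. The wrist camera is an equidistant fisheye: a pixel r from the principal point sees the ray r / f radians off the axis. A picture is of the moment at which its call begins: read the wrist's pose just before it. get_calibration takes no time and is no camera call.
- ticket.sign_off(): hands the job in, once; it reports no verdict.
Trained networks look in the newest picture that a camera, given by its name, has taken for a name from the list of things; names that differ only in an ending like _2 or _b are one class to them, and where a whole thing is asked for, a point or a joint stands for the part that bears it (a point fixed in the world has none). Each returns a list of dicts, best first, with "p" (0 to 1); they miss things now and then, are a little off and sometimes report something else, mostly with a low value. They report only what shows in the picture. A call takes as long as a camera call. They do not tell look-alikes from the thing itself.
- search_frame(camera, query): "centre" ([column, row] in pixels, amid what is visible of it).
- cut_out(camera, query): "pixels" (480x640 bool, what is visible of it) and "centre" ([column, row] in pixels, amid what is visible of it).
- pinpoint(camera, query): "centre" ([column, row] in pixels: a listed point, or the origin of a listed thing).
The state is a dict: "time": time; "qpos": joint angles; "dq": joint speeds; "joint_efforts": joint torques, N m; "eef_pos": TCP position; "tcp_rot": TCP orientation; "contact_force": force on the tool from outside, world axes, zero at the start; "wrist_torque": the same for the moment, N m; "opening": opening from 0.0 (shut) to 1.0 (fully open).
Only numpy, scipy, OpenCV 4.12 (cv2) and the standard library are available. Lean on these libraries where they do the work, as an engineer would, in place of code of your own. Each camera call takes 0.05 s, during which the arm holds its last target.

## Working session

There is one attempt and no reset: what is moved stays moved. The work goes in short steps, Python scripts to look and compute and a tool call to move; the robot and the scene stay as the last step left them, time stands still between calls to the robot, and variables do not carry over. Pictures are saved under pics/ and viewed, and the job is handed in when it is done.

Besides the shell and the picture viewer there is one more tool, called after ">>>" as a command line: name --argument value ..., lists and objects as JSON in quotes. move_arm: Moves the arm, as the interface text tells. Its arguments: {"type":"object","properties":{"plan":{"type":"array","items":{"type":"array","items":{"type":"array","items":{"type":"number"}}}},"force":{"type":"number"}},"required":["plan"]}

```bash
ls; mkdir -p pics; cat > h.py <<'E'
import numpy as np, cv2
from plant import *
def save(n,f):
    im=read_camera(n); cv2.imwrite('pics/'+f,im[:,:,::-1]); return im
def ray(n,px):
    c=get_calibration(n); K=np.array(c['mtx'])
    T=np.array(c['extrinsics'])
    d=np.array([(px[0]-K[0,2])/K[0,0],-(px[1]-K[1,2])/K[1,1],-1.])
    return T[:3,3],T[:3,:3]@d
def onz(n,px,z):
    o,d=ray(n,px); return o+d*(z-o[2])/d[2]
E
python3 - <<'E'
from h import *
for n in ['scene','side','wrist']:
    save(n,n+'1.png'); print(n,get_calibration(n))
    for q in ['stand','stand_edge','plate','scale','scale_seat']+(['cup','jug','tamper','syrup'] if n!='wrist' else []):
        for r in pinpoint(n,q)[:3]: print(n,q,np.round(r['centre'],1),round(r['p'],2))
print(get_state())
E
```

```text
pics
scene {'mtx': array([[451.17412149,   0.        , 315.90984811],
       [  0.        , 451.17412149, 237.48328698],
       [  0.        ,   0.        ,   1.        ]]), 'extrinsics': array([[ 0.2115785 , -0.72475577,  0.65571611,  1.34574614],
       [ 0.9772925 ,  0.14894047, -0.15071861, -0.15373067],
       [ 0.01157152,  0.67271526,  0.73981098,  0.94631222],
       [ 0.        ,  0.        ,  0.        ,  1.        ]])}
scene stand [231.1 253.5] 0.86
scene stand_edge [231.5 217.6] 0.83
scene stand_edge [381.9 244.6] 0.57
scene stand_edge [319.1 291.8] 0.18
scene plate [218.5 341.5] 0.95
scene plate [298.8 237.3] 0.77
scene plate [320.6 195.4] 0.72
scene scale [381.  242.3] 0.89
scene scale_seat [393.2 230.1] 0.92
scene scale_seat [227.9 241.7] 0.28
scene cup [316.6 290.9] 0.71
scene jug [158.  286.2] 0.91
scene tamper [457.9 232.7] 0.89
scene tamper [231.4 256.2] 0.47
scene syrup [321.1 338.5] 0.75
side {'mtx': array([[555.57538827,   0.        , 321.77417162],
       [  0.        , 555.57538827, 231.4858251 ],
       [  0.        ,   0.        ,   1.        ]]), 'extrinsic
[... 1291 characters left out ...]
1
{'time': 1.3, 'qpos': array([ 1.06900498e+00,  2.86310577e-01,  1.57668100e+00, -3.45455009e-05,
        1.27858564e+00, -1.49998975e-01]), 'dq': array([-1.27571993e-03, -1.44179211e-03, -2.25935469e-03,  5.04682588e-05,
        9.49794668e-04, -2.02891805e-04]), 'joint_efforts': array([-6.53895268e-05, -4.05952764e+01, -2.92934328e+01, -1.61164544e-04,
        5.24374318e-04, -1.69337278e-05]), 'eef_pos': array([0.23256979, 0.63366506, 0.23132811]), 'tcp_rot': array([1.74985668e-01, 9.84570981e-01, 2.01566394e-06, 1.81407630e-05]), 'contact_force': array([-0.89853836,  0.0016942 , -0.77301178]), 'wrist_torque': array([ 0.04303629, -0.039957  , -0.02284421]), 'opening': 1.0026594411408623}
```

View pics/scene1.png

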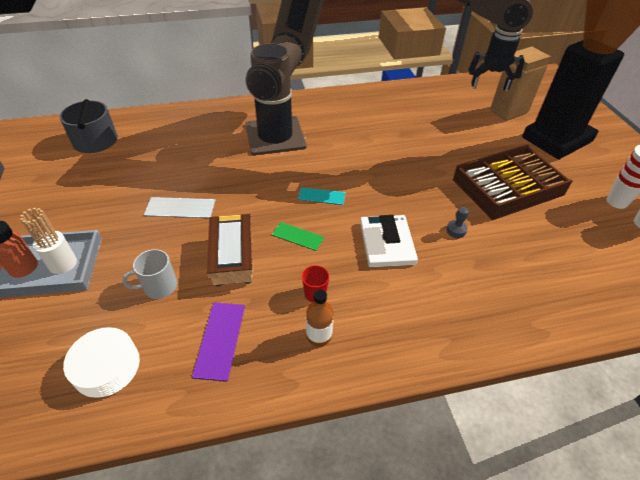

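View pics/side1.png

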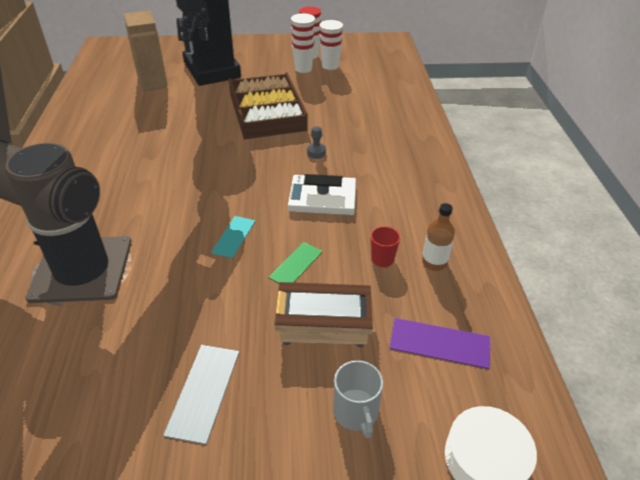

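View pics/wrist1.png

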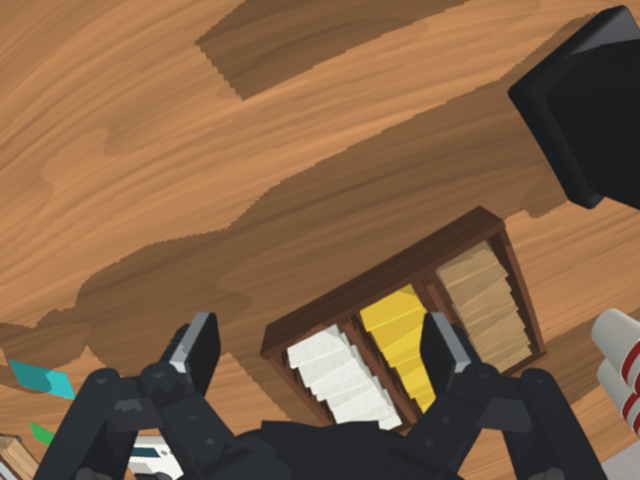

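The stand sits at scene (231,250) and side (325,305), with the grey plate in its channel and the brass lip facing the robot. The scale is at (388,240) in the scene view. The grey sheet at (180,207) is the larger look-alike, so I'll ignore it.

```bash
cat > m.py <<'E'
from h import *
def tri(a,b):
    o1,d1=ray('scene',a);o2,d2=ray('side',b)
    d1/=np.linalg.norm(d1);d2/=np.linalg.norm(d2)
    A=np.stack([d1,-d2],1);s=np.linalg.lstsq(A,o2-o1,rcond=None)[0]
    p,q=o1+s[0]*d1,o2+s[1]*d2
    return (p+q)/2,np.linalg.norm(p-q)
E
python3 - <<'E'
from m import *
P=dict(stand=((231.1,253.5),(325.4,322.4)),edge=((231.5,217.6),(275.5,305.3)),plate=((229.5,243),(325,305)),scale=((381,242.3),(321,200.1)),seat=((393.2,230.1),(323.5,180.3)),cup=((316.6,290.9),(383,258.7)),jug=((158,286.2),(358,409.4)),tamper=((457.9,232.7),(314.4,154.7)),syrup=((321.1,338.5),(436.6,264.1)))
for k,v in P.items():
    p,e=tri(*v);print(k,p.round(4),round(e,4))
a=cv2.imread('pics/scene1.png');b=cv2.imread('pics/side1.png')
r=lambda im,x,y,w,h,s:cv2.resize(im[y:y+h,x:x+w],None,fx=s,fy=s,interpolation=cv2.INTER_CUBIC)
cv2.imwrite('pics/c1.png',np.hstack([r(a,195,205,70,90,6),r(a,350,205,60,90,6)]))
cv2.imwrite('pics/c2.png',np.vstack([r(b,260,275,130,55,6),r(b,280,165,130,42,6)]))
E
```

```text
stand [ 0.5446 -0.2019  0.0264] 0.0068
edge [ 0.4459 -0.1857  0.0644] 0.001
plate [ 0.5454 -0.1982  0.0729] 0.0002
scale [0.5658 0.2131 0.0061] 0.002
seat [0.5722 0.2387 0.054 ] 0.0027
cup [ 0.6949 -0.0023  0.004 ] 0.0092
jug [ 0.5939 -0.3924  0.0049] 0.0015
tamper [ 0.5613  0.4507 -0.0125] 0.0009
syrup [ 0.8224 -0.0182 -0.0071] 0.0059
```

View pics/c1.png

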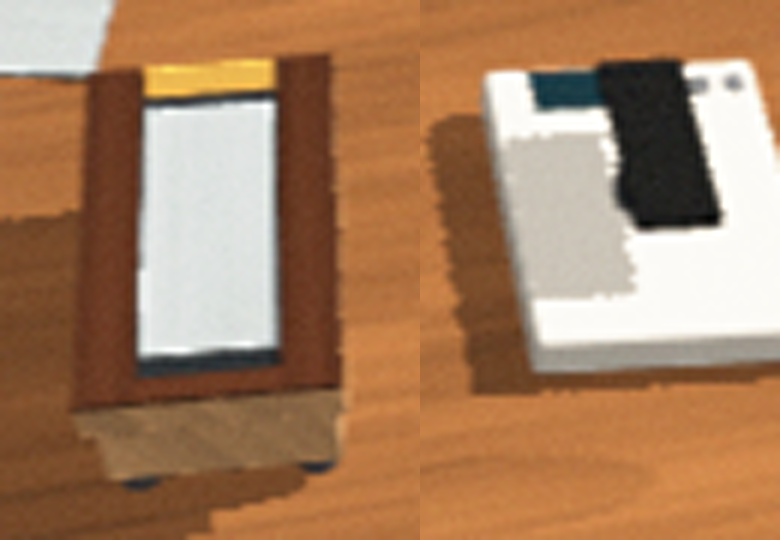

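View pics/c2.png

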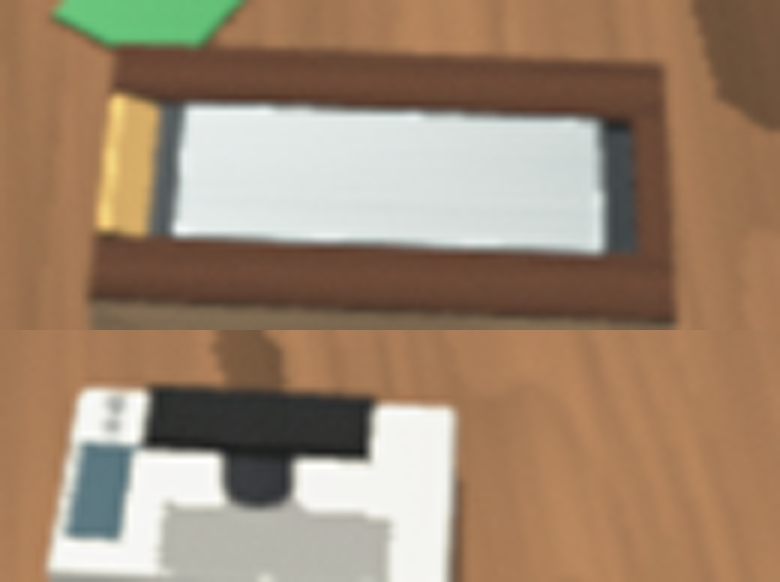

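```bash
cat > fit.py <<'E'
from m import *
from scipy.optimize import least_squares
def proj(n,p):
    c=get_calibration(n);K=np.array(c['mtx']);T=np.array(c['extrinsics'])
    q=(np.atleast_2d(p)-T[:3,3])@T[:3,:3]
    return np.stack([K[0,0]*q[:,0]/-q[:,2]+K[0,2],-K[1,1]*q[:,1]/-q[:,2]+K[1,2]],1)
cv=lambda u,o:[(u[0]+.5)/6-.5+o[0],(u[1]+.5)/6-.5+o[1]]
def box(v,L,W):
    x,y,z,th,pi=v
    c,s=np.cos(th),np.sin(th);o=[]
    for a,b in((-1,-1),(-1,1),(1,-1),(1,1)):
        X,Y=a*L/2,b*W/2;o.append([x+c*X-s*Y,y+s*X+c*Y,z-pi*X])
    return np.array(o)
def fit(sc,si,L,W,v0):
    sc=np.array(sc);si=np.array(si)
    f=lambda v:np.r_[(proj('scene',box(v,L,W))-sc).ravel(),(proj('side',box(v,L,W))-si).ravel(),v[4]/.01]
    r=least_squares(f,v0);return r.x,r.fun
E
python3 - <<'E'
from fit import *
O=(195,205);Q=(260,275)
sc=[cv(u,O) for u in((144,106),(277,100),(137,358),(279,347))]
si=[cv(u,Q) for u in((173,237),(182,102),(604,254),(603,117))]
x,r=fit(sc,si,.14,.056,[.54,-.2,.07,0,0]);print('plate',x.round(4),r.round(1))
sc=[cv(u,O) for u in((92,74),(331,55),(73,412),(340,388))]
si=[cv(u,Q) for u in((90,302),(118,47),(675,322),(664,64))]
x,r=fit(sc,si,.19,.11,[.54,-.2,.07,0,0]);print('stand',x.round(4),r.round(1))
# bar via silhouette IoU
from scipy.optimize import minimize
M={}
for n,roi in(('scene',(445-100,205,75,45)),('side',(300,170,50,22))):
    im=cv2.imread(f'pics/{n}1.png').astype(int)
    m=np.zeros(im.shape[:2],np.uint8);x,y,w,h=roi
    g=im.max(2)<75
    m[y:y+h,x:x+w]=g[y:y+h,x:x+w];M[n]=m;print(n,m.sum())
    cv2.imwrite(f'pics/m_{n}.png',m*255)
def hull(n,v):
    p=np.vstack([box([v[0],v[1],v[2],v[3],0],.1,.04),box([v[0],v[1],v[2]-.008,v[3],0],.1,.04)])
    s=np.vstack([proj(n,p)]);return cv2.convexHull(((s+.5)*8).astype(np.float32))
def cost(v):
    t=0
    for n in M:
        S=np.zeros((480*4,640*4),np.uint8)
        h=(hull(n,v)*0.5).round().astype(np.int32)
        cv2.fillConvexPoly(S,h,255);A=cv2.resize(S,(640,480),interpolation=cv2.INTER_AREA)/255
        w=np.ones_like(A)
        t+=np.abs(A-M[n]).sum()/M[n].sum()
    return t
r=minimize(cost,[.565,.225,.07,0],method='Nelder-Mead',options=dict(initial_simplex=np.array([[.565,.225,.07,0],[.58,.225,.07,0],[.565,.24,.07,0],[.565,.225,.08,0],[.565,.225,.07,.1]]),maxiter=200))
print('bar',r.x.round(4),r.fun)
E
```

```text
plate [ 0.5446 -0.1981  0.0764 -0.0977  0.0046] [ 0.5  0.9 -0.5  0.3  0.1 -0.4 -0.7 -0.4  0.2 -0.5  0.7  0.5 -0.3 -0.8
 -0.7  0.4  0.5]
stand [ 0.5433 -0.1978  0.0746 -0.0959  0.0039] [-0.5  0.5  0.5  0.7 -0.5 -0.4  0.5 -0.3 -0.6 -0.2 -0.3 -0.   0.4 -0.2
  0.2  0.2  0.4]
scene 440
side 421
bar [ 0.5697  0.2256  0.0665 -0.0303] 0.6299306675812195
```

```bash
cat >> h.py <<'E'
from scipy.spatial.transform import Rotation as Rn
def rel(p,yaw):
    """target: TCP p, tool down, tool x axis pointing at world -x rotated by yaw"""
    s=get_state();R=Rn.from_quat(s['tcp_rot'])
    c,d=np.cos(yaw),np.sin(yaw)
    Rt=Rn.from_matrix(np.array([[-c,-d,0],[-d,c,0],[0,0,-1.]]))
    # columns: x=(-c,-d,0), y=(-d,c,0), z=(0,0,-1)
    sh=R.inv().apply(np.array(p)-s['eef_pos']);t=(R.inv()*Rt).as_rotvec(degrees=True)
    print('turn',t.round(2),'shift',sh.round(4),'| now',s['eef_pos'].round(4),'t',round(s['time'],2),'F',s['contact_force'].round(2))
E
python3 - <<'E'
from h import *
R=np.array([[-1,0,0],[0,1,0],[0,0,-1.]]);print(np.linalg.det(R))
rel([.585,.228,.231],-.03)
E
```

```text
1.0
turn [  0.     0.   -18.44] shift [-4.706e-01 -2.594e-01  3.000e-04] | now [0.2326 0.6337 0.2313] t 1.3 F [-0.9   0.   -0.77]
```

>>> move_arm --plan '[[[0, 0, -4, -0.05, -0.028, 0, 0.085], [0, 0, -8, -0.1, -0.056, 0, 0.085], [0, 0, -12, -0.15, -0.084, 0, 0.085], [0, 0, -15, -0.2, -0.112, 0, 0.085], [0, 0, -18.4, -0.25, -0.14, 0, 0.085]]]'

```text
time: 1.92
eef_pos: [0.42, 0.4147, 0.2317]
tcp_rot: [0.014, 1.0, 0.0, 0.0]
contact_force: [0.8, 1.2, -0.4]
opening: 0.998
```

```bash
python3 -c "
from h import *
rel([.585,.228,.231],-.03)"
```

```text
turn [0.03 0.04 0.09] shift [-0.1702 -0.1819  0.0007] | now [0.42   0.4147 0.2317] t 1.93 F [ 0.84  1.19 -0.4 ]
```

>>> move_arm --plan '[[[0, 0, 0, -0.043, -0.045, 0, 0.085], [0, 0, 0, -0.086, -0.091, 0, 0.085], [0, 0, 0, -0.13, -0.137, 0, 0.085], [0, 0, 0, -0.17, -0.182, 0, 0.085], [0, 0, 0, -0.17, -0.182, 0, 0.085]]]'

```text
time: 2.55
eef_pos: [0.5872, 0.2243, 0.2316]
tcp_rot: [0.017, 1.0, -0.0, 0.001]
contact_force: [0.6, -1.1, -0.3]
opening: 0.995
```

```bash
python3 - <<'E'
from h import *
s=get_state();print(s['eef_pos'],s['dq'].round(3));save('wrist','w2.png')
for q in ['scale','scale_seat']:
  for r in pinpoint('wrist',q)[:2]: print(q,np.round(r['centre'],1),round(r['p'],2))
E
```

```text
[0.5871769  0.22427789 0.2316162 ] [ 0.06  -0.016  0.025  0.036  0.017  0.011]
scale [326.2 185.5] 0.91
scale [512.1 177. ] 0.27
scale_seat [323.6 193.9] 0.63
```

View pics/w2.png

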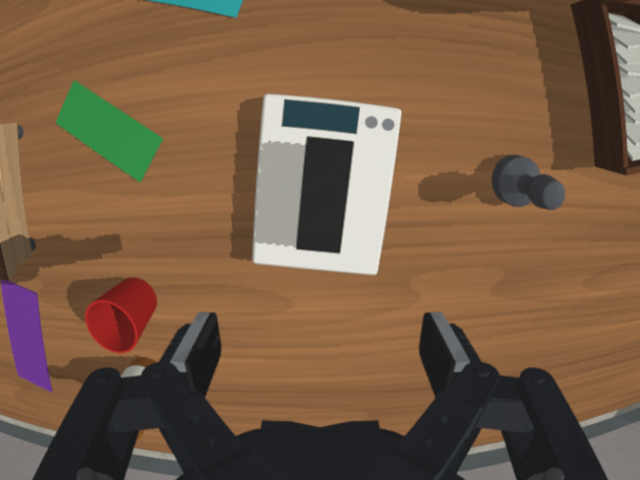

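The wrist picture shows the scale clearly. The black bar runs from about (328,137) to (320,253), and the display is at the top, towards the robot. I'll fit the bar and body corners.

```bash
cat >> h.py <<'E'
def wray(px,s):
    c=get_calibration('wrist');K=np.array(c['mtx']);H=np.array(c['hand_eye'])
    px=np.atleast_2d(px).astype(float)
    a=(px[:,0]-K[0,2])/K[0,0];b=(px[:,1]-K[1,2])/K[1,1];r=np.hypot(a,b)
    k=np.where(r>1e-9,np.sin(r)/np.maximum(r,1e-9),1)
    d=np.stack([a*k,-b*k,-np.cos(r)],1)
    R=Rn.from_quat(s['tcp_rot'])
    o=s['eef_pos']+R.apply(H[:3,3]);return o,R.apply(d@H[:3,:3].T)
def wz(px,z,s):
    o,d=wray(px,s);return o+d*((z-o[2])/d[:,2])[:,None]
E
python3 - <<'E'
from h import *
s=get_state();im=save('wrist','w3.png').astype(int);print(s['eef_pos'].round(4),s['tcp_rot'].round(4))
def quad(m):
    c=max(cv2.findContours(m.astype(np.uint8),0,1)[0],key=cv2.contourArea);return c[:,0,:],cv2.contourArea(c)
m=np.zeros((480,640),bool);m[100:290,240:420]=True
k=(im.max(2)<60)&m&(im[:,:,2]<45)
k[:136]=False
c,a=quad(k);print('bar',a)
for z in(.064,.07,.076):
    P=wz(c,z,s)[:,:2].astype(np.float32);r=cv2.minAreaRect(P*1000);print(z,r)
w=(im.min(2)>150)&(im.max(2)-im.min(2)<25)&m
c,a=quad(w);print('body',a)
for z in(.026,.032,.038):
    P=wz(c,z,s)[:,:2].astype(np.float32);r=cv2.minAreaRect(P*1000);print(z,r)
E
```

```text
[0.5843 0.2283 0.2315] [ 1.430e-02  9.999e-01  4.000e-04 -0.000e+00]
bar 4633.0
0.064 ((568.7431030273438, 228.09693908691406), (37.33192443847656, 97.09156036376953), 82.0522689819336)
0.07 ((567.4193115234375, 228.143798828125), (36.60934066772461, 95.2122573852539), 82.0522689819336)
0.076 ((566.0955810546875, 228.190673828125), (35.88676452636719, 93.33306884765625), 82.05226135253906)
body 21871.0
0.026 ((568.576416015625, 228.51397705078125), (127.47655487060547, 167.97149658203125), 81.99996185302734)
0.032 ((567.4000244140625, 228.54855346679688), (125.27864074707031, 165.07530212402344), 81.99996948242188)
0.038 ((566.2237548828125, 228.5831298828125), (123.08067321777344, 162.17919921875), 81.99996948242188)
```

```bash
python3 -c "
from h import *
rel([.56,-.198,.231],-.097)"
```

```text
turn [0.04 0.   3.98] shift [ 1.230e-02 -4.273e-01  2.000e-04] | now [0.584  0.2288 0.2316] t 2.75 F [-0.47  0.36 -0.24]
```

>>> move_arm --plan '[[[0, 0, 1, 0.002, -0.05, 0, 0.0], [0, 0, 2, 0.005, -0.105, 0, 0.0], [0, 0, 3, 0.007, -0.16, 0, 0.0], [0, 0, 4, 0.008, -0.215, 0, 0.0], [0, 0, 4, 0.01, -0.27, 0, 0.0]]]'

```text
time: 3.38
eef_pos: [0.5661, -0.0404, 0.2317]
tcp_rot: [0.047, 0.999, 0.0, 0.0]
contact_force: [0.5, 0.2, -0.2]
opening: 0.0
```

>>> move_arm --plan '[[[0, 0, 0, 0.0, -0.05, 0, 0.0], [0, 0, 0, 0.0, -0.1, 0, 0.0], [0, 0, 0, 0.0, -0.15, 0, 0.0], [0, 0, 0, 0.0, -0.165, 0, 0.0], [0, 0, 0, 0.0, -0.165, 0, 0.0]]]'

```text
time: 4.0
eef_pos: [0.5506, -0.2039, 0.2315]
tcp_rot: [0.047, 0.999, 0.001, 0.0]
contact_force: [0.6, -0.4, -0.7]
opening: -0.001
```

```bash
python3 - <<'E'
from h import *
save('wrist','w4a.png')
s=get_state();im=save('wrist','w4.png').astype(int);print(s['eef_pos'].round(4),s['tcp_rot'].round(4),s['opening'])
for q in ['stand','stand_edge','plate']:
  for r in pinpoint('wrist',q)[:2]: print(q,np.round(r['centre'],1),round(r['p'],2))
E
```

```text
[ 0.5507 -0.2031  0.2315] [4.650e-02 9.989e-01 9.000e-04 4.000e-04] -0.0017765537030323536
stand [324.9  95. ] 0.43
stand_edge [323.2  95.1] 0.87
plate [491.7 134.9] 0.84
plate [325.8 212.7] 0.81
```

View pics/w4.png

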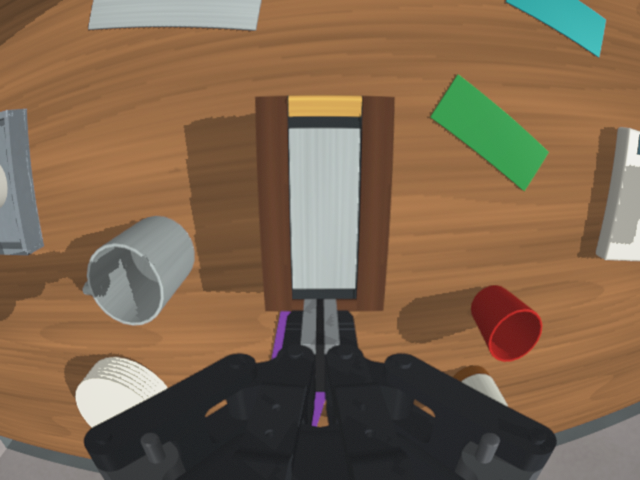

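```bash
python3 - <<'E'
from h import *
s=get_state()
def rep(c,zs):
    for z in zs:
        P=wz(np.array(c),z,s)[:,:2]
        f=(P[0]+P[1])/2;b=(P[2]+P[3])/2
        d=b-f;print(z,'mid',((f+b)/2).round(4),'front',f.round(4),'L',np.linalg.norm(d).round(4),'yaw',np.arctan2(d[1],d[0]).round(4),'W',np.linalg.norm(P[0]-P[1]).round(4),np.linalg.norm(P[2]-P[3]).round(4))
rep([(255.5,96.5),(394.5,96.5),(264.5,310.5),(383.5,311)],(.065,.07,.075))
rep([(288.5,127.5),(360,127),(292.5,290),(357,290)],(.065,.07,.075))
E
```

```text
0.065 mid [ 0.5451 -0.1979] front [ 0.4475 -0.1888] L 0.1961 yaw -0.0937 W 0.1141 0.1142
0.07 mid [ 0.5439 -0.1979] front [ 0.4478 -0.1889] L 0.1929 yaw -0.0937 W 0.1123 0.1124
0.075 mid [ 0.5426 -0.1979] front [ 0.4481 -0.189 ] L 0.1897 yaw -0.0937 W 0.1105 0.1105
0.065 mid [ 0.5471 -0.1982] front [ 0.474  -0.1919] L 0.1467 yaw -0.086 W 0.0587 0.0599
0.07 mid [ 0.5458 -0.1982] front [ 0.4739 -0.192 ] L 0.1444 yaw -0.086 W 0.0578 0.0589
0.075 mid [ 0.5445 -0.1982] front [ 0.4738 -0.1921] L 0.142 yaw -0.086 W 0.0568 0.0579
```

```bash
python3 -c "
from h import *
rel([.564,-.200,.084],-.095)"
```

```text
turn [0.06 0.05 0.17] shift [-0.0127  0.0041  0.1476] | now [ 0.5508 -0.2031  0.2316] t 4.25 F [-0.26  0.06 -0.28]
```

>>> move_arm --plan '[[[0, 0, 0, -0.0127, 0.004, 0.04, 0.0], [0, 0, 0, -0.0127, 0.004, 0.085, 0.0], [0, 0, 0, -0.0127, 0.004, 0.125, 0.0], [0, 0, 0, -0.0127, 0.004, 0.147, 0.0], [0, 0, 0, -0.0127, 0.004, 0.147, 0.0]]]'

```text
time: 4.88
eef_pos: [0.5626, -0.1983, 0.0823]
tcp_rot: [0.045, 0.999, 0.002, -0.002]
contact_force: [0.0, -0.2, -0.4]
opening: 0.001
```

>>> move_arm --plan '[[[0, 0, 0, 0, 0, 0.001, 0.0], [0, 0, 0, 0, 0, 0.002, 0.0], [0, 0, 0, 0, 0, 0.003, 0.0], [0, 0, 0, 0, 0, 0.004, 0.0], [0, 0, 0, 0, 0, 0.004, 0.0]]]'

```text
time: 5.5
eef_pos: [0.5626, -0.1984, 0.0784]
tcp_rot: [0.045, 0.999, 0.002, -0.002]
contact_force: [0.1, -0.2, -0.2]
opening: 0.002
```

>>> move_arm --plan '[[[0, 0, 0, 0, 0, 0.0004, 0.0], [0, 0, 0, 0, 0, 0.0008, 0.0], [0, 0, 0, 0, 0, 0.0012, 0.0], [0, 0, 0, 0, 0, 0.0016, 0.0], [0, 0, 0, 0, 0, 0.0016, 0.0]]]'

```text
time: 6.12
eef_pos: [0.5626, -0.1983, 0.0767]
tcp_rot: [0.045, 0.999, 0.002, -0.002]
contact_force: [0.3, 0.2, 0.3]
opening: 0.003
```

>>> move_arm --plan '[[[0, 0, 0, 0, 0, 0.0004, 0.0], [0, 0, 0, 0, 0, 0.0008, 0.0], [0, 0, 0, 0, 0, 0.0012, 0.0], [0, 0, 0, 0, 0, 0.0012, 0.0], [0, 0, 0, 0, 0, 0.0012, 0.0]]]'

```text
time: 6.75
eef_pos: [0.5627, -0.1984, 0.076]
tcp_rot: [0.045, 0.999, 0.002, -0.002]
contact_force: [-1.6, 0.5, 3.8]
opening: 0.002
```

>>> move_arm --plan '[[[0, 0, 0, 0, 0, 0.0006, 0.0], [0, 0, 0, 0, 0, 0.0009, 0.0], [0, 0, 0, 0, 0, 0.0009, 0.0], [0, 0, 0, 0, 0, 0.0009, 0.0], [0, 0, 0, 0, 0, 0.0009, 0.0]]]'

```text
time: 7.38
eef_pos: [0.563, -0.1986, 0.0759]
tcp_rot: [0.045, 0.999, 0.001, -0.001]
contact_force: [-1.8, 0.1, 6.1]
opening: 0.002
```

>>> move_arm --plan '[[[0, 0, 0, 0.0015, 0, 0.0009, 0.0], [0, 0, 0, 0.0035, 0, 0.001, 0.0], [0, 0, 0, 0.0055, 0, 0.001, 0.0], [0, 0, 0, 0.0075, 0, 0.001, 0.0], [0, 0, 0, 0.009, 0, 0.001, 0.0]]]'

```text
time: 8.0
eef_pos: [0.5554, -0.1985, 0.0761]
tcp_rot: [0.045, 0.999, 0.001, 0.001]
contact_force: [3.4, -0.2, 4.5]
opening: -0.001
```

```bash
cat > look.py <<'E'
import sys
from m import *
t=sys.argv[1]
s=get_state();w=save('wrist',t+'w.png');a=read_camera('scene');b=read_camera('side')
r=lambda im,x,y,w,h,s:cv2.resize(im[y:y+h,x:x+w],None,fx=s,fy=s,interpolation=cv2.INTER_CUBIC)
A=r(a,190,195,90,100,4);B=r(b,245,260,140,80,4)
o=np.zeros((600,800,3),np.uint8)
W=r(w,200,70,240,240,1.0);o[:400,:360]=A;o[:240,400:640]=W;o[280:600,240:800]=0;o[280:600,240:800]=B
o[:400,:360]=A[:, :360]
cv2.imwrite('pics/'+t+'.png',o[:,:,::-1]);print(s['eef_pos'],s['contact_force'])
E
sed -i 's/A=r(a,190,195,90,100,4)/A=r(a,195,195,60,70,4)[:400]/; s/o\[:400,:360\]=A\[.*$//; s/o\[:400,:360\]=A;/o[:280,:240]=A;/' look.py
python3 look.py s1
```

```text
[ 0.55537986 -0.19852124  0.07609251] [ 3.36717637 -0.18000544  4.52537384]
```

View pics/s1.png

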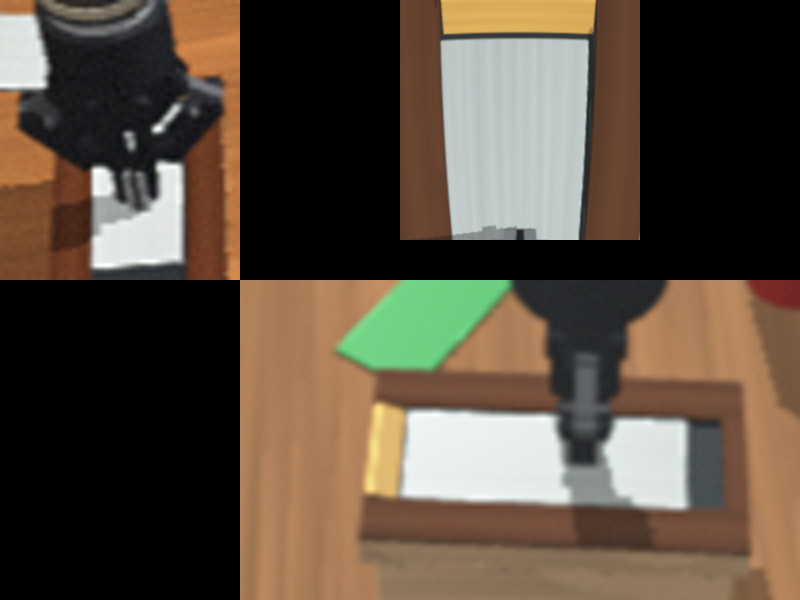

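View pics/s1w.png

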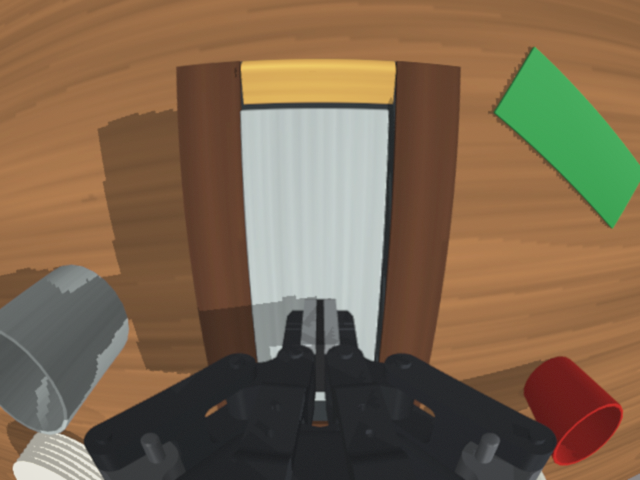

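>>> move_arm --plan '[[[0, 0, 0, 0.001, 0, 0.001, 0.0], [0, 0, 0, 0.0018, 0, 0.001, 0.0], [0, 0, 0, 0.0026, 0, 0.001, 0.0], [0, 0, 0, 0.0034, 0, 0.0009, 0.0], [0, 0, 0, 0.004, 0, 0.0009, 0.0]]]'

```text
time: 8.78
eef_pos: [0.5528, -0.1985, 0.0762]
tcp_rot: [0.046, 0.999, 0.0, 0.002]
contact_force: [4.0, 1.5, 5.1]
opening: -0.003
```

>>> move_arm --plan '[[[0, 0, 0, 0.0005, 0, 0.0012, 0.0], [0, 0, 0, 0.0012, 0, 0.0014, 0.0], [0, 0, 0, 0.0025, 0, 0.0014, 0.0], [0, 0, 0, 0.0038, 0, 0.0014, 0.0], [0, 0, 0, 0.005, 0, 0.0014, 0.0]]]'

```text
time: 9.4
eef_pos: [0.5503, -0.1985, 0.0765]
tcp_rot: [0.046, 0.999, -0.0, 0.006]
contact_force: [4.8, 2.3, 6.6]
opening: -0.001
```

```bash
python3 look.py s2
```

```text
[ 0.5502732  -0.19851205  0.07653797] [4.82940385 2.28184613 6.62764205]
```

View pics/s2.png

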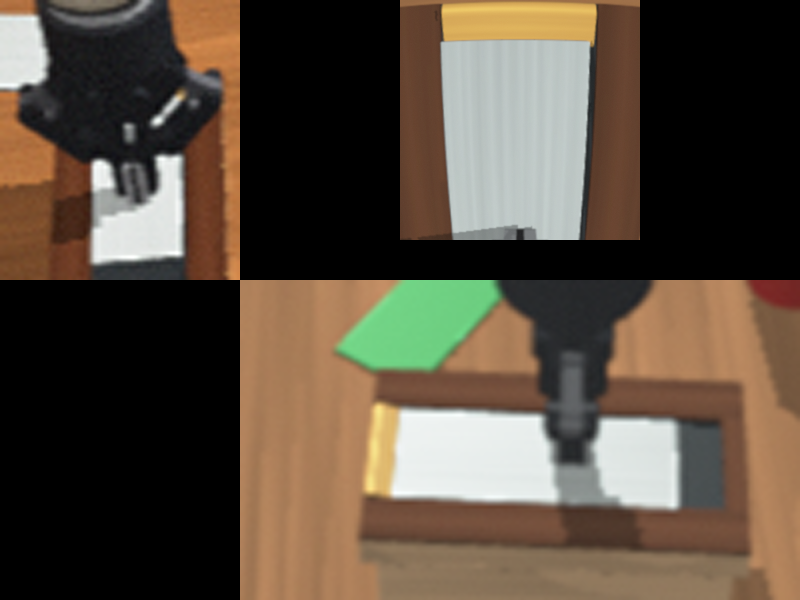

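View pics/s2w.png

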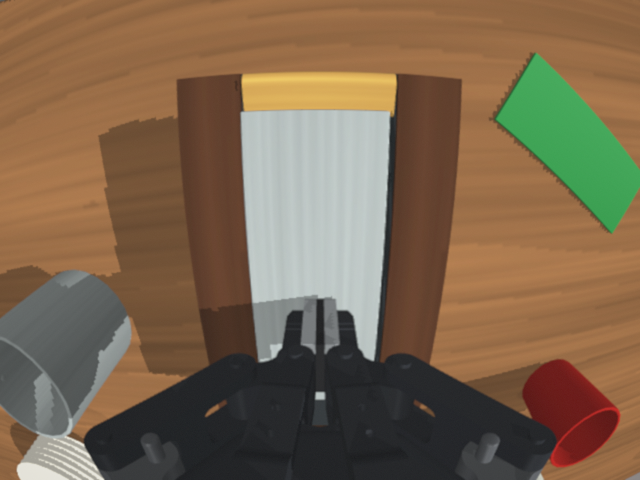

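```bash
python3 -c "
from h import *
s=get_state();rel(s['eef_pos'],-.095)"
```

```text
turn [-0.02  0.65  0.17] shift [0. 0. 0.] | now [ 0.5502 -0.1985  0.0766] t 9.55 F [4.91 2.2  7.24]
```

>>> move_arm --plan '[[[0, 0.2, 0.1, 0.001, 0.0002, 0.0011, 0.0], [0, 0.5, 0.2, 0.0022, 0.0003, 0.001, 0.0], [0, 0.7, 0.2, 0.0034, 0.0003, 0.0009, 0.0], [0, 0.7, 0.2, 0.0046, 0.0003, 0.0008, 0.0], [0, 0.7, 0.2, 0.006, 0.0003, 0.0006, 0.0]]]'

```text
time: 10.18
eef_pos: [0.5462, -0.1981, 0.0772]
tcp_rot: [0.048, 0.999, -0.001, 0.002]
contact_force: [4.4, 2.0, 5.3]
opening: 0.001
```

>>> move_arm --plan '[[[0, 0.2, 0, 0.001, 0.0002, 0.0012, 0.0], [0, 0.3, 0, 0.0024, 0.0003, 0.0011, 0.0], [0, 0.4, 0, 0.0038, 0.0003, 0.001, 0.0], [0, 0.5, 0, 0.0052, 0.0004, 0.0009, 0.0], [0, 0.5, 0, 0.0066, 0.0004, 0.0008, 0.0]]]'

```text
time: 10.8
eef_pos: [0.5418, -0.1977, 0.0779]
tcp_rot: [0.048, 0.999, -0.001, 0.001]
contact_force: [4.5, 2.0, 7.2]
opening: -0.002
```

>>> move_arm --plan '[[[0, 0.2, 0, 0.0014, 0.0002, 0.001, 0.0], [0, 0.3, 0, 0.003, 0.0003, 0.0009, 0.0], [0, 0.4, 0, 0.0046, 0.0003, 0.0008, 0.0], [0, 0.5, 0, 0.0062, 0.0004, 0.0007, 0.0], [0, 0.5, 0, 0.0078, 0.0004, 0.0006, 0.0]]]'

```text
time: 11.42
eef_pos: [0.5352, -0.1972, 0.0784]
tcp_rot: [0.048, 0.999, -0.002, -0.002]
contact_force: [3.1, 0.7, 4.7]
opening: -0.001
```

```bash
python3 look.py s3
```

```text
[ 0.53522468 -0.19717485  0.0783777 ] [3.11110614 0.72192522 4.65540262]
```

View pics/s3.png

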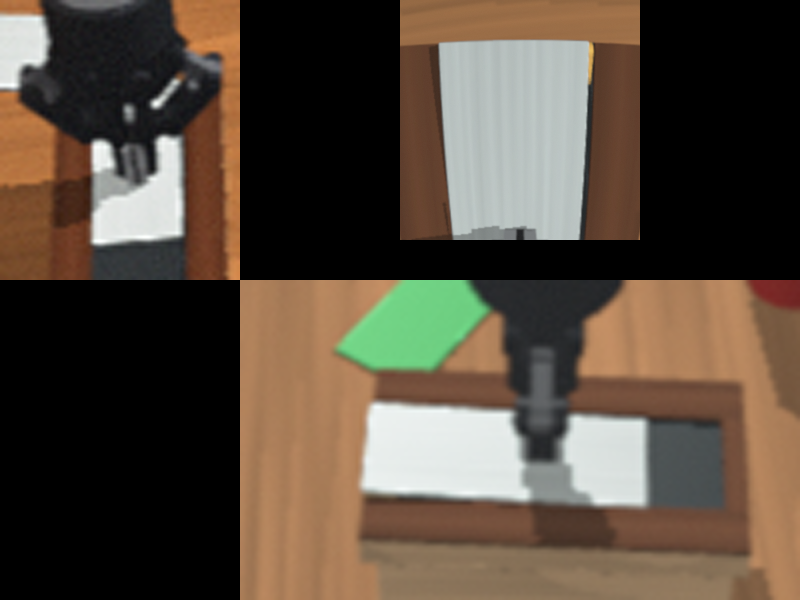

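View pics/s3w.png

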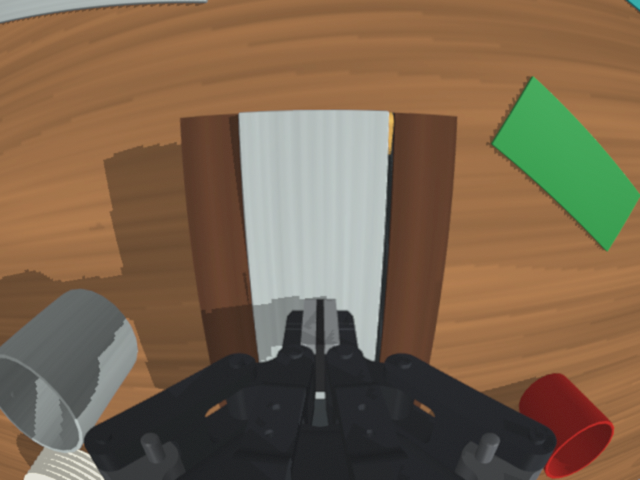

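>>> move_arm --plan '[[[0, 0, 0, 0.0016, 0, 0.0009, 0.0], [0, 0, 0, 0.0036, 0.0002, 0.0009, 0.0], [0, 0, 0, 0.0056, 0.0002, 0.0008, 0.0], [0, 0, 0, 0.0076, 0.0002, 0.0007, 0.0], [0, 0, 0, 0.0096, 0.0002, 0.0006, 0.0]]]'

```text
time: 12.2
eef_pos: [0.5266, -0.1964, 0.0787]
tcp_rot: [0.048, 0.999, -0.002, -0.001]
contact_force: [3.0, 0.9, 6.0]
opening: -0.0
```

>>> move_arm --plan '[[[0, 0, 0, 0.0018, 0, 0.001, 0.0], [0, 0, 0, 0.0038, 0, 0.001, 0.0], [0, 0, 0, 0.0058, 0, 0.0009, 0.0], [0, 0, 0, 0.0078, 0, 0.0008, 0.0], [0, 0, 0, 0.01, 0, 0.0007, 0.0]]]'

```text
time: 12.82
eef_pos: [0.5178, -0.1957, 0.079]
tcp_rot: [0.049, 0.999, -0.003, 0.001]
contact_force: [3.9, 1.7, 6.2]
opening: 0.001
```

```bash
python3 look.py s4
```

```text
[ 0.51782679 -0.19565097  0.07899604] [3.86225091 1.69411385 6.15303668]
```

View pics/s4.png

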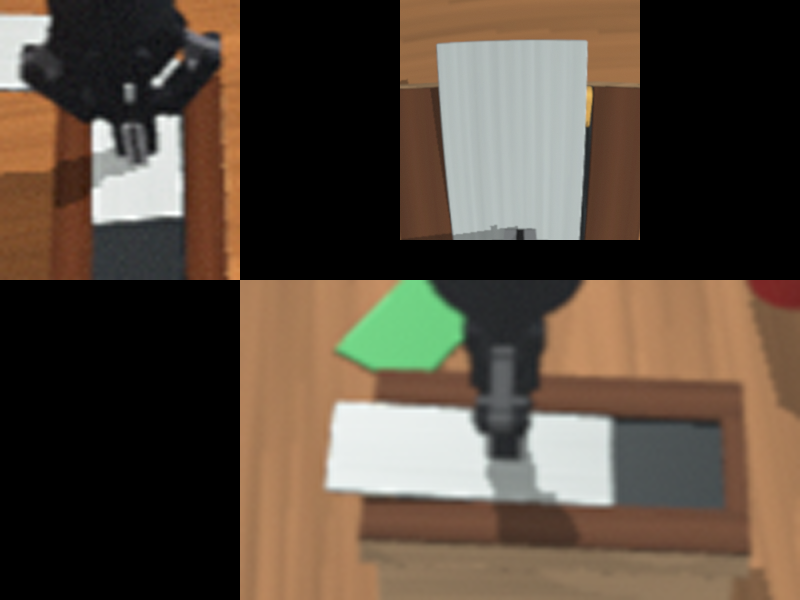

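View pics/s4w.png

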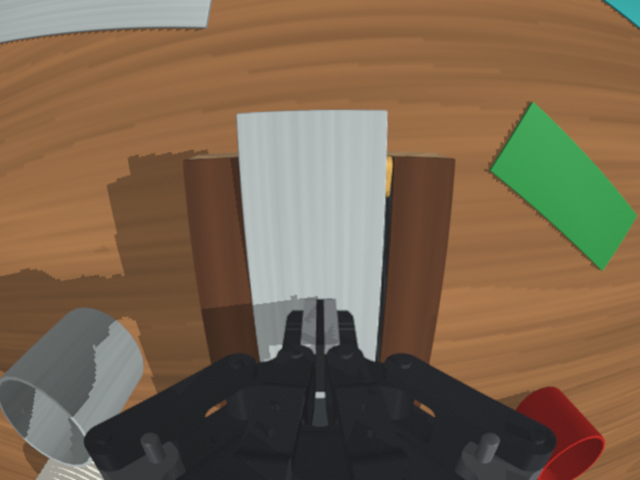

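>>> move_arm --plan '[[[0, 0, 0, 0.002, 0.0002, 0.0009, 0.0], [0, 0, 0, 0.0042, 0.0004, 0.0009, 0.0], [0, 0, 0, 0.0064, 0.0004, 0.0008, 0.0], [0, 0, 0, 0.0086, 0.0004, 0.0007, 0.0], [0, 0, 0, 0.0108, 0.0004, 0.0006, 0.0]]]'

```text
time: 13.6
eef_pos: [0.508, -0.1947, 0.0794]
tcp_rot: [0.049, 0.999, -0.003, 0.002]
contact_force: [2.3, 0.1, 6.2]
opening: 0.005
```

>>> move_arm --plan '[[[0, 0, 0, 0.002, 0.0002, 0.0009, 0.0], [0, 0, 0, 0.0042, 0.0004, 0.0009, 0.0], [0, 0, 0, 0.0064, 0.0004, 0.0008, 0.0], [0, 0, 0, 0.0086, 0.0004, 0.0007, 0.0], [0, 0, 0, 0.0108, 0.0004, 0.0006, 0.0]]]'

```text
time: 14.22
eef_pos: [0.4985, -0.194, 0.0798]
tcp_rot: [0.049, 0.999, -0.004, 0.004]
contact_force: [2.6, 1.3, 5.9]
opening: -0.001
```

>>> move_arm --plan '[[[0, 0.2, 0, 0.002, 0.0002, 0.0009, 0.0], [0, 0.3, 0, 0.0042, 0.0004, 0.0009, 0.0], [0, 0.4, 0, 0.0064, 0.0004, 0.0008, 0.0], [0, 0.4, 0, 0.0086, 0.0004, 0.0007, 0.0], [0, 0.4, 0, 0.0105, 0.0004, 0.0006, 0.0]]]'

```text
time: 14.85
eef_pos: [0.4893, -0.1933, 0.0802]
tcp_rot: [0.049, 0.999, -0.005, 0.002]
contact_force: [2.7, 0.5, 5.6]
opening: -0.001
```

```bash
python3 look.py s5
```

```text
[ 0.48934489 -0.19329612  0.08024553] [2.7134574  0.54041098 5.58567553]
```

View pics/s5.png

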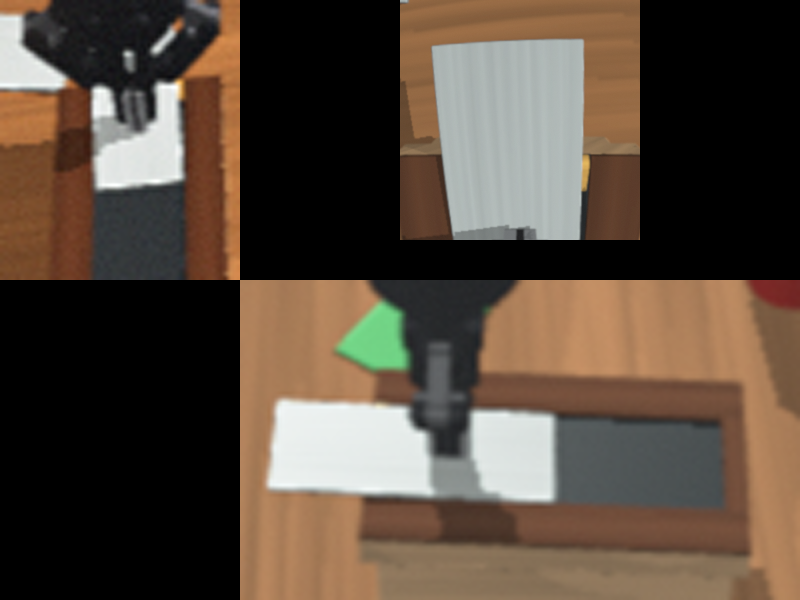

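View pics/s5w.png

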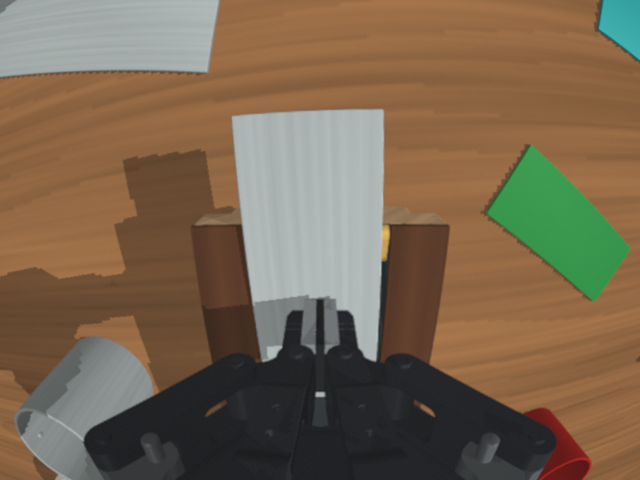

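>>> move_arm --plan '[[[0, 0, 0, 0, 0, -0.01, 0.0], [0, 0, 0, 0, 0, -0.03, 0.0], [0, 0, 0, 0, 0, -0.07, 0.0], [0, 0, 0, 0, 0, -0.11, 0.085], [0, 0, 0, 0.0, 0, -0.15, 0.085]]]'

```text
time: 15.62
eef_pos: [0.4873, -0.1914, 0.2303]
tcp_rot: [0.049, 0.999, -0.004, 0.0]
contact_force: [0.4, -0.7, -0.3]
opening: 0.423
```

```bash
python3 - <<'E'
from h import *
read_camera('wrist')
rel([.46,-.19,.23],-.095);save('wrist','w5.png')
for n in('scene','side'):
  save(n,n+'5.png')
E
```

```text
turn [-0.74  0.6  -0.14] shift [0.0302 0.0001 0.0067] | now [ 0.49  -0.193  0.237] t 15.68 F [1.47 0.27 3.47]
```

View pics/w5.png

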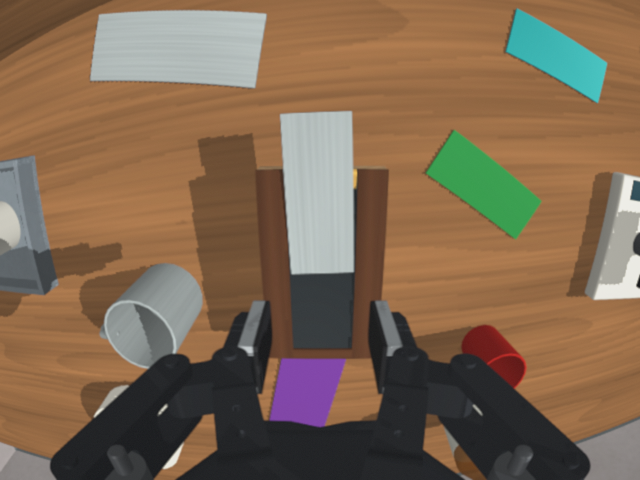

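```bash
python3 - <<'E'
from h import *
s=get_state();im=save('wrist','w6.png').astype(int);print(s['eef_pos'].round(4),s['tcp_rot'].round(4),s['dq'].round(3))
m=np.zeros((480,640),bool);m[90:290,270:365]=True
k=(im.min(2)>140)&(im.max(2)-im.min(2)<25)&m
c=max(cv2.findContours(k.astype(np.uint8),0,1)[0],key=cv2.contourArea);print(cv2.contourArea(c))
q=cv2.approxPolyDP(c,8,True)[:,0];print(q.tolist())
for z in(.078,.081,.084):print(z,cv2.minAreaRect((wz(c[:,0],z,s)[:,:2]*1000).astype(np.float32)),wz(q,z,s)[:,:2].round(4).tolist())
E
```

```text
[ 0.4881 -0.1918  0.2301] [ 0.0488  0.9988 -0.0046  0.0016] [-0.     0.028  0.04   0.003 -0.004  0.001]
11048.0
[[350, 115], [278, 118], [290, 279], [351, 277]]
0.078 ((470.36712646484375, -193.63064575195312), (56.99371337890625, 138.5650634765625), 86.64241790771484) [[0.4036, -0.1612], [0.4003, -0.2173], [0.537, -0.2241], [0.5401, -0.1709]]
0.081 ((469.6913757324219, -193.51544189453125), (56.4127082824707, 137.15248107910156), 86.64238739013672) [[0.4037, -0.1614], [0.4004, -0.2169], [0.5357, -0.2236], [0.5387, -0.171]]
0.084 ((469.0157470703125, -193.40020751953125), (55.83170700073242, 135.73995971679688), 86.64241790771484) [[0.4037, -0.1616], [0.4004, -0.2165], [0.5343, -0.2232], [0.5374, -0.1711]]
```

```bash
cat >> h.py <<'E'
def rel2(p,yaw,pitch=0,roll=0):
    """pitch>0: plate front (robot side) up -> tool z tilts to world -x"""
    s=get_state();R=Rn.from_quat(s['tcp_rot'])
    B=Rn.from_matrix(np.diag([-1.,1,-1]))
    Rt=Rn.from_euler('ZYX',[yaw,pitch,roll])*B
    sh=R.inv().apply(np.array(p)-s['eef_pos']);t=(R.inv()*Rt).as_rotvec(degrees=True)
    print('turn',t.round(2),'shift',sh.round(4),'| now',s['eef_pos'].round(4),'tz',R.as_matrix()[:,2].round(3),'want',Rt.as_matrix()[:,2].round(3),'t',round(s['time'],2),'F',s['contact_force'].round(2))
E
python3 - <<'E'
from h import *
rel2([.4227,-.1909,.13],-.059,.055)
rel2([.4227,-.1909,.059],-.059,.055)
E
```

```text
turn [-0.39  3.23 -2.23] shift [ 0.0647 -0.005   0.0987] | now [ 0.4875 -0.1914  0.2287] tz [ 0.001 -0.008 -1.   ] want [-0.055  0.003 -0.998] t 15.88 F [ 1.04  0.8  -0.25]
turn [-0.39  3.23 -2.23] shift [ 0.0648 -0.0045  0.1697] | now [ 0.4875 -0.1914  0.2287] tz [ 0.001 -0.008 -1.   ] want [-0.055  0.003 -0.998] t 15.88 F [ 1.04  0.8  -0.25]
```

>>> move_arm --plan '[[[-0.1, 1, -1, 0.03, -0.002, 0.0, 0.085], [-0.3, 2.5, -2, 0.065, -0.005, 0.01, 0.085], [-0.4, 3.2, -2.2, 0.065, -0.005, 0.05, 0.085], [-0.4, 3.2, -2.2, 0.065, -0.005, 0.09, 0.085], [-0.4, 3.2, -2.2, 0.065, -0.005, 0.095, 0.085]]]'

```text
time: 16.5
eef_pos: [0.419, -0.1885, 0.1287]
tcp_rot: [0.03, 0.999, 0.004, -0.032]
contact_force: [-0.2, -0.2, -1.2]
opening: 0.999
```

```bash
python3 - <<'E'
from h import *
save('wrist','w7.png')
rel2([.4227,-.1909,.059],-.059,.055);print(get_state()['opening'])
E
```

```text
turn [ 0.24 -0.35 -0.02] shift [-0.0069 -0.0017  0.071 ] | now [ 0.4202 -0.1893  0.1303] tz [-0.061  0.008 -0.998] want [-0.055  0.003 -0.998] t 16.55 F [-1.44 -0.31 -0.26]
0.9940551781188128
```

View pics/w7.png

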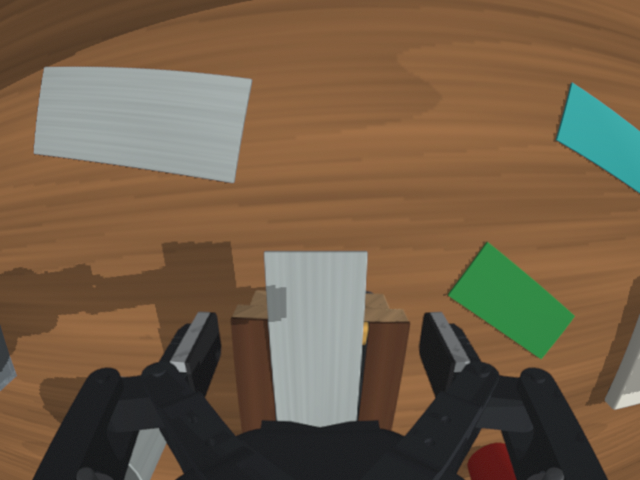

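>>> move_arm --plan '[[[0.2, -0.3, 0, -0.006, -0.0017, 0.015, 0.085], [0.2, -0.3, 0, -0.0069, -0.0017, 0.035, 0.085], [0.2, -0.3, 0, -0.0069, -0.0017, 0.055, 0.085], [0.2, -0.3, 0, -0.0069, -0.0017, 0.071, 0.085], [0.2, -0.3, 0, -0.0069, -0.0017, 0.071, 0.085]]]'

```text
time: 17.18
eef_pos: [0.4222, -0.1906, 0.0585]
tcp_rot: [0.03, 0.999, 0.002, -0.029]
contact_force: [0.2, 0.6, 0.1]
opening: 0.996
```

```bash
python3 - <<'E'
from h import *
read_camera('side')
im=save('wrist','w8.png');b=read_camera('side');a=read_camera('scene')
r=lambda im,x,y,w,h,s:cv2.resize(im[y:y+h,x:x+w],None,fx=s,fy=s,interpolation=cv2.INTER_CUBIC)
cv2.imwrite('pics/b8.png',np.vstack([r(b,230,230,160,100,5),])[:,:,::-1])
rel2([.4227,-.1909,.059],-.059,.055)
E
```

```text
turn [-0.02  0.05 -0.02] shift [0.0007 0.0005 0.0011] | now [ 0.4234 -0.1915  0.0601] tz [-0.054  0.003 -0.999] want [-0.055  0.003 -0.998] t 17.38 F [-1.25  1.28 -0.28]
```

View pics/w8.png

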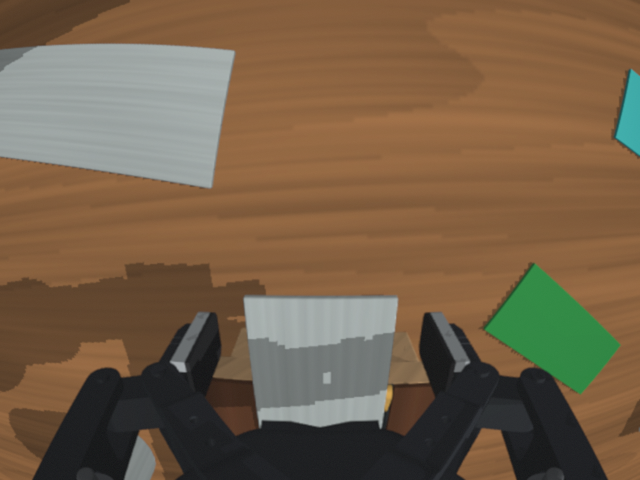

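View pics/b8.png

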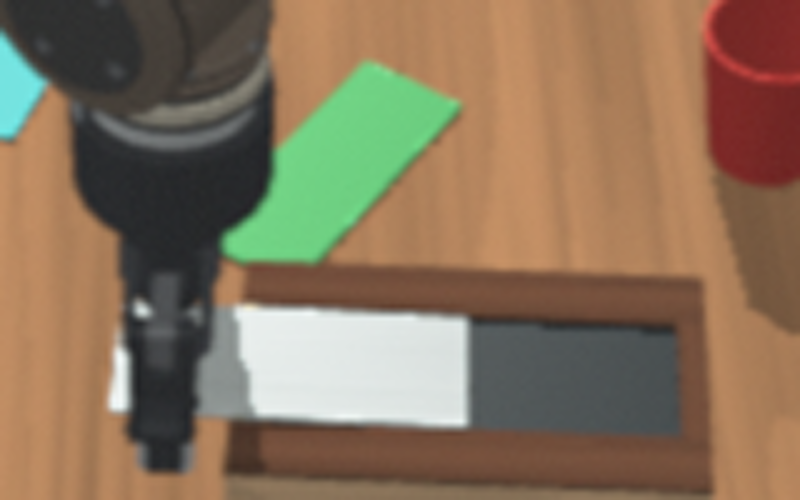

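>>> move_arm --plan '[[[0, 0, 0, 0, 0, 0, 0.07], [0, 0, 0, 0, 0, 0, 0.062], [0, 0, 0, 0, 0, 0, 0.05], [0, 0, 0, 0, 0, 0, 0.04], [0, 0, 0, 0, 0, 0, 0.04]]]' --force 60

```text
time: 18.0
eef_pos: [0.4237, -0.1916, 0.0605]
tcp_rot: [0.03, 0.999, 0.0, -0.027]
contact_force: [0.0, 0.7, 4.5]
opening: 0.63
```

```bash
python3 - <<'E'
from h import *
im=save('wrist','w9.png');b=read_camera('side')
r=lambda im,x,y,w,h,s:cv2.resize(im[y:y+h,x:x+w],None,fx=s,fy=s,interpolation=cv2.INTER_CUBIC)
cv2.imwrite('pics/b9.png',np.vstack([r(b,230,230,160,100,5),])[:,:,::-1])
s=get_state();print(s['eef_pos'],s['contact_force'],s['wrist_torque'],s['opening'])
E
```

```text
[ 0.42369699 -0.1915802   0.06046014] [-0.63020993  0.82292145  4.52598997] [ 0.13630113  0.05734975 -0.03216629] 0.6316112938100541
```

View pics/w9.png

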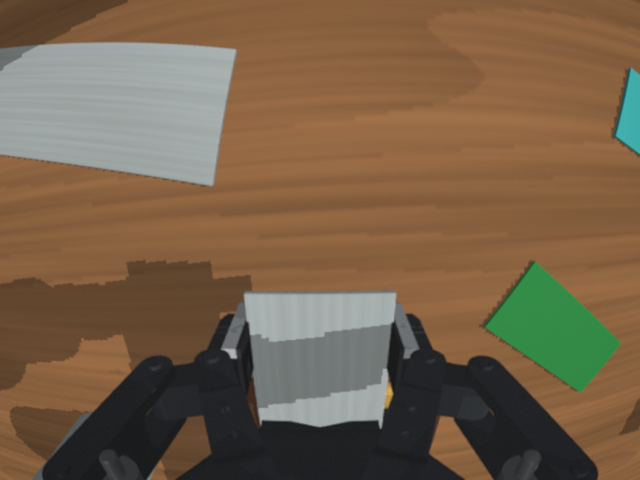

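View pics/b9.png

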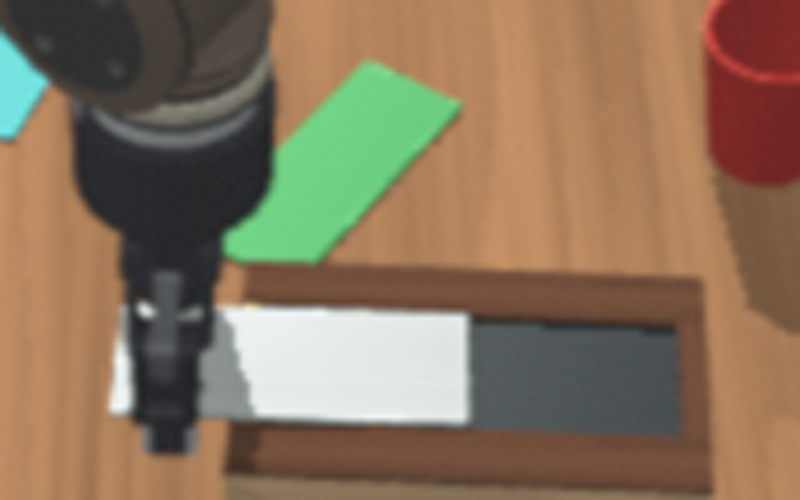

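>>> move_arm --plan '[[[0, 0, 0, 0, 0, -0.001, 0.04], [0, 0, 0, 0, 0, -0.004, 0.04], [0, 0, 0, 0, 0, -0.01, 0.04], [0, 0, 0, 0, 0, -0.02, 0.04], [0, 0, 0, 0, 0, -0.03, 0.04]]]' --force 90

```text
time: 18.73
eef_pos: [0.4254, -0.1917, 0.0912]
tcp_rot: [0.03, 0.999, 0.0, -0.027]
contact_force: [0.0, -0.6, -1.8]
opening: 0.616
```

>>> move_arm --plan '[[[0, 0, 0, 0, 0, -0.02, 0.04], [0, 0, 0, 0, 0, -0.04, 0.04], [0, 0, 0, 0, 0, -0.06, 0.04], [0, 0, 0, 0, 0, -0.075, 0.04], [0, 0, 0, 0, 0, -0.08, 0.04]]]'

```text
time: 19.35
eef_pos: [0.4302, -0.1922, 0.1724]
tcp_rot: [0.03, 0.999, -0.0, -0.026]
contact_force: [0.4, -0.2, -1.5]
opening: 0.618
```

```bash
python3 - <<'E'
from h import *
s=get_state();print(s['eef_pos'],s['contact_force'],s['wrist_torque'],s['opening'])
save('scene','a10.png');save('side','b10.png')
E
```

```text
[ 0.43017305 -0.19223326  0.17243214] [ 0.40065015 -0.2420872  -1.46721789] [ 0.03090743  0.02886625 -0.03106169] 0.6183039354299288
```

View pics/b10.png

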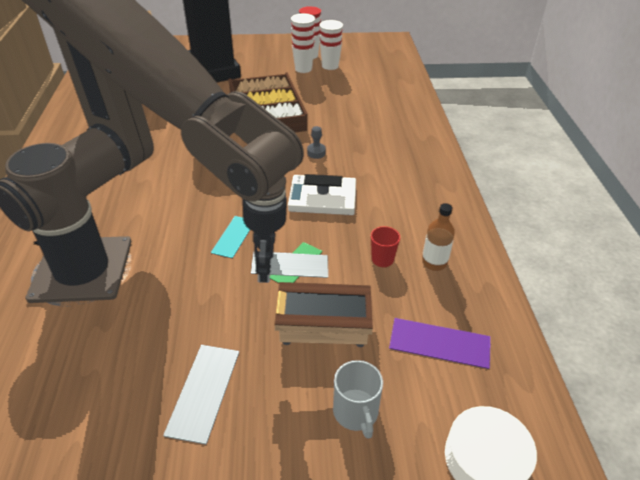

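```bash
python3 - <<'E'
from h import *
rel2([.524,.2345,.172],-.139,0)
E
```

```text
turn [-0.19 -3.02  4.56] shift [-0.0686  0.4313 -0.0047] | now [ 0.4298 -0.192   0.1715] tz [-0.053  0.002 -0.999] want [ 0.  0. -1.] t 19.45 F [-0.2   0.54 -0.76]
```

>>> move_arm --plan '[[[0, -0.5, 0.5, -0.008, 0.03, -0.002, 0.04], [0, -1, 1.5, -0.016, 0.075, -0.003, 0.04], [-0.1, -1.5, 2.5, -0.024, 0.12, -0.004, 0.04], [-0.1, -2, 3, -0.032, 0.165, -0.004, 0.04], [-0.2, -3, 4.5, -0.04, 0.21, -0.005, 0.04]]]'

```text
time: 20.08
eef_pos: [0.4819, 0.0168, 0.1729]
tcp_rot: [0.069, 0.998, 0.0, -0.001]
contact_force: [1.1, -0.2, -1.9]
opening: 0.616
```

```bash
python3 - <<'E'
from h import *
rel2([.524,.2345,.172],-.139,0)
E
```

```text
turn [ 0.02 -0.12  0.01] shift [-0.0116  0.2214  0.0009] | now [0.4819 0.0168 0.1729] tz [-0.002  0.001 -1.   ] want [ 0.  0. -1.] t 20.07 F [ 1.14 -0.18 -1.87]
```

>>> move_arm --plan '[[[0, 0, 0, -0.003, 0.05, 0, 0.04], [0, 0, 0, -0.006, 0.1, 0, 0.04], [0, 0, 0, -0.009, 0.15, 0, 0.04], [0, 0, 0, -0.0116, 0.2, 0, 0.04], [0, 0, 0, -0.0116, 0.2214, 0, 0.04]]]'

```text
time: 20.7
eef_pos: [0.5234, 0.2365, 0.1716]
tcp_rot: [0.068, 0.998, -0.0, -0.002]
contact_force: [0.3, 0.2, -1.3]
opening: 0.617
```

```bash
python3 - <<'E'
from h import *
read_camera('wrist');s=get_state();print(s['eef_pos'],s['tcp_rot'],s['contact_force'],s['dq'].round(3))
a=save('scene','a11.png');b=save('side','b11.png');w=save('wrist','w11.png')
r=lambda im,x,y,w,h,s:cv2.resize(im[y:y+h,x:x+w],None,fx=s,fy=s,interpolation=cv2.INTER_CUBIC)
cv2.imwrite('pics/c11.png',r(a,350,170,100,100,6)[:,:,::-1])
cv2.imwrite('pics/d11.png',r(b,270,120,125,95,6)[:,:,::-1])
E
```

```text
[0.52352834 0.23765207 0.17177304] [ 6.81168038e-02  9.97675336e-01  7.30242106e-04 -1.86851259e-03] [-0.57639013  0.04871927 -0.62921808] [-0.049 -0.035  0.037 -0.029  0.013 -0.053]
```

View pics/c11.png

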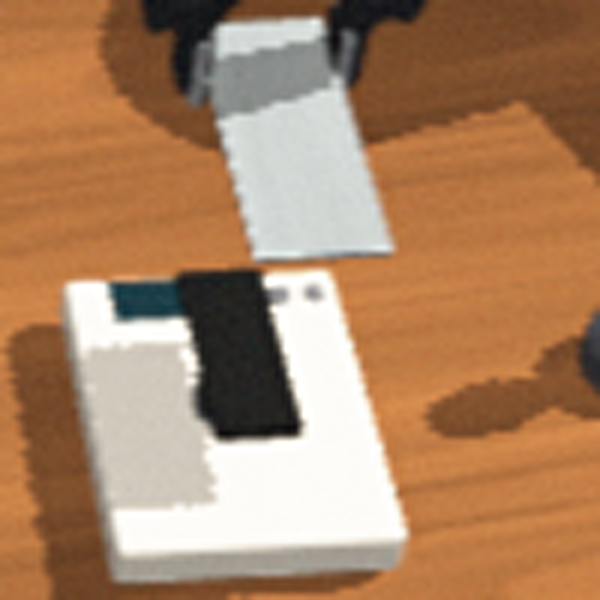

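View pics/d11.png

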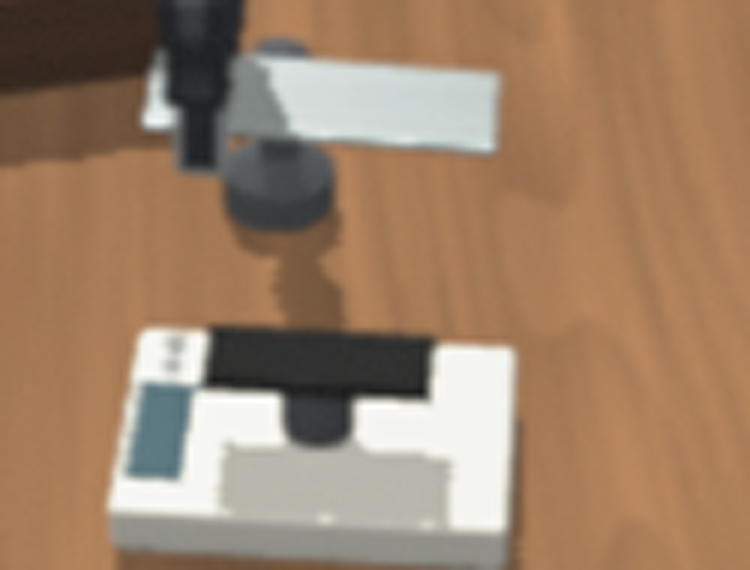

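View pics/w11.png

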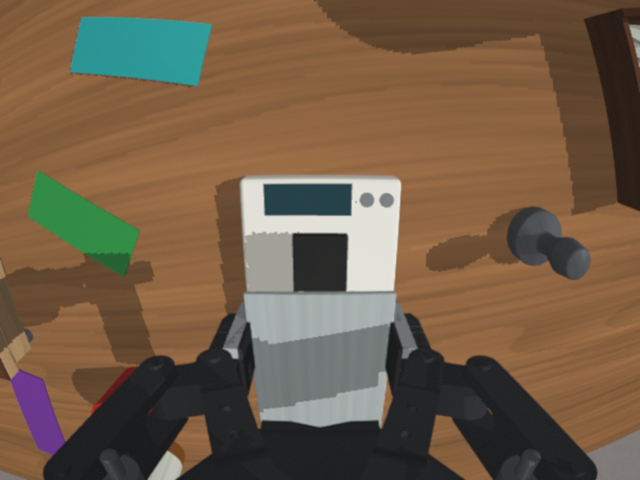

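```bash
python3 - <<'E'
from fit import *
sc=[cv(u,(350,170)) for u in((215,24),(325,17),(253,256),(393,248))]
si=[cv(u,(270,120)) for u in((142,127),(155,50),(496,149),(499,72))]
sc=np.array(sc);si=np.array(si)
f=lambda v:np.r_[(proj('scene',box(v,.14,.056))-sc).ravel(),(proj('side',box(v,.14,.056))-si).ravel()]
r=least_squares(f,[.57,.23,.19,-.14,0]);print(r.x.round(4),r.fun.round(1))
s=get_state();R=Rn.from_quat(s['tcp_rot']);print(R.inv().apply(r.x[:3]-s['eef_pos']),s['eef_pos'],s['contact_force'])
# wrist front edge
for z in(.192,.195,.198):print(z,wz([(246,293),(396,292)],z,s).round(4).tolist())
E
```

```text
[ 0.5694  0.2341  0.1924 -0.1613  0.0096] [-2.3  0.5  0.8  1.1  0.2  0.   0.1  0.7 -0.3 -0.9  0.5 -0.6 -1.1 -0.4
 -0.3 -0.2]
[-0.04534846  0.00661979 -0.02046335] [0.52348147 0.23378459 0.17206553] [ 0.20315879 -0.6644814  -1.01345989]
0.192 [[0.4982, 0.2095, 0.192], [0.5055, 0.265, 0.192]]
0.195 [[0.4968, 0.2103, 0.195], [0.5039, 0.2646, 0.195]]
0.198 [[0.4954, 0.2112, 0.198], [0.5024, 0.2641, 0.198]]
```

```bash
python3 - <<'E'
from h import *
rel2([.5238,.2346,.062],-.139,-.008)
E
```

```text
turn [-0.06 -0.66  0.03] shift [-0.0006  0.001   0.1101] | now [0.5235 0.2338 0.1721] tz [-0.004 -0.001 -1.   ] want [ 0.008 -0.001 -1.   ] t 20.9 F [ 0.2  -0.66 -1.01]
```

>>> move_arm --plan '[[[0, -0.2, 0, -0.0006, 0.001, 0.025, 0.04], [0, -0.4, 0, -0.0006, 0.001, 0.05, 0.04], [0, -0.5, 0, -0.0006, 0.001, 0.08, 0.04], [0, -0.5, 0, -0.0006, 0.001, 0.1, 0.04], [0, -0.5, 0, -0.0006, 0.001, 0.11, 0.04]]]'

```text
time: 21.52
eef_pos: [0.5233, 0.2335, 0.0608]
tcp_rot: [0.07, 0.998, -0.001, 0.002]
contact_force: [-0.5, -0.3, -1.8]
opening: 0.618
```

```bash
python3 - <<'E'
from h import *
for i in range(6): read_camera('wrist')
rel2([.5238,.2346,.055],-.139,-.006)
a=save('scene','a12.png');b=save('side','b12.png');w=save('wrist','w12.png')
r=lambda im,x,y,w,h,s:cv2.resize(im[y:y+h,x:x+w],None,fx=s,fy=s,interpolation=cv2.INTER_CUBIC)
cv2.imwrite('pics/c12.png',r(a,350,190,70,80,6)[:,:,::-1])
cv2.imwrite('pics/d12.png',r(b,270,150,125,60,6)[:,:,::-1])
E
```

```text
turn [-0.01  0.08  0.03] shift [ 0.001  -0.0004  0.0084] | now [0.5248 0.2349 0.0634] tz [ 0.007 -0.001 -1.   ] want [ 0.006 -0.001 -1.   ] t 21.82 F [ 0.38  0.29 -1.12]
```

View pics/c12.png

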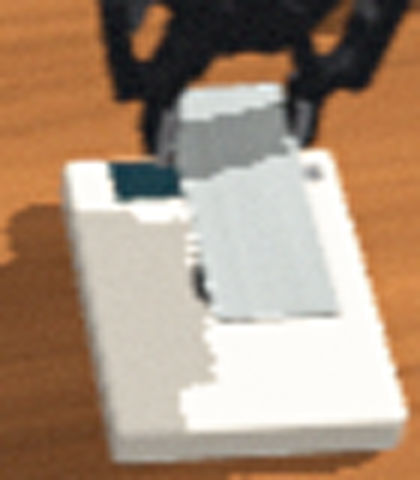

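View pics/d12.png

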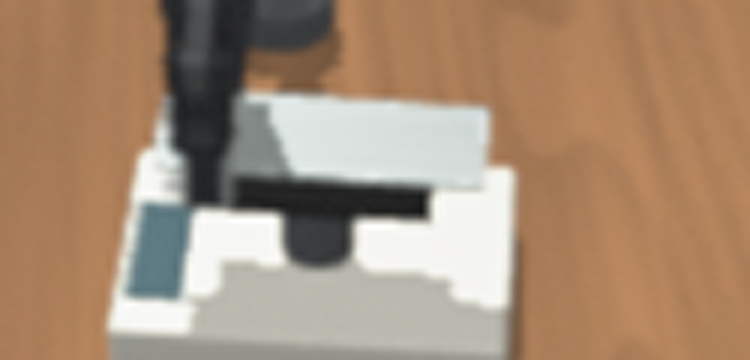

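>>> move_arm --plan '[[[0, 0, 0, 0.001, 0, 0.002, 0.04], [0, 0, 0, 0.001, 0, 0.004, 0.04], [0, 0, 0, 0.001, 0, 0.006, 0.04], [0, 0, 0, 0.001, 0, 0.008, 0.04], [0, 0, 0, 0.001, 0, 0.008, 0.04]]]'

```text
time: 22.6
eef_pos: [0.5232, 0.235, 0.0546]
tcp_rot: [0.069, 0.998, -0.001, 0.003]
contact_force: [-0.1, -0.6, -1.0]
opening: 0.612
```

>>> move_arm --plan '[[[0, 0, 0, 0, 0, 0.0008, 0.04], [0, 0, 0, 0, 0, 0.0016, 0.04], [0, 0, 0, 0, 0, 0.0024, 0.04], [0, 0, 0, 0, 0, 0.003, 0.04], [0, 0, 0, 0, 0, 0.003, 0.04]]]'

```text
time: 23.22
eef_pos: [0.5232, 0.2349, 0.0515]
tcp_rot: [0.069, 0.998, -0.001, 0.003]
contact_force: [-1.8, 0.3, -1.3]
opening: 0.613
```

>>> move_arm --plan '[[[0, 0, 0, 0, 0, 0.0006, 0.04], [0, 0, 0, 0, 0, 0.0012, 0.04], [0, 0, 0, 0, 0, 0.0018, 0.04], [0, 0, 0, 0, 0, 0.002, 0.04], [0, 0, 0, 0, 0, 0.002, 0.04]]]'

```text
time: 23.85
eef_pos: [0.5232, 0.2349, 0.0495]
tcp_rot: [0.069, 0.998, -0.001, 0.003]
contact_force: [0.4, 0.8, -0.5]
opening: 0.625
```

>>> move_arm --plan '[[[0, 0, 0, 0, 0, 0.0005, 0.04], [0, 0, 0, 0, 0, 0.001, 0.04], [0, 0, 0, 0, 0, 0.0015, 0.04], [0, 0, 0, 0, 0, 0.0015, 0.04], [0, 0, 0, 0, 0, 0.0015, 0.04]]]'

```text
time: 24.48
eef_pos: [0.5232, 0.2349, 0.048]
tcp_rot: [0.069, 0.998, -0.001, 0.003]
contact_force: [0.2, -0.1, -1.3]
opening: 0.619
```

>>> move_arm --plan '[[[0, 0, 0, 0, 0, 0.0004, 0.04], [0, 0, 0, 0, 0, 0.0008, 0.04], [0, 0, 0, 0, 0, 0.0012, 0.04], [0, 0, 0, 0, 0, 0.0012, 0.04], [0, 0, 0, 0, 0, 0.0012, 0.04]]]'

```text
time: 25.1
eef_pos: [0.5232, 0.2349, 0.0469]
tcp_rot: [0.069, 0.998, -0.001, 0.003]
contact_force: [0.1, 0.1, -1.2]
opening: 0.617
```

>>> move_arm --plan '[[[0, 0, 0, 0, 0, 0.0004, 0.04], [0, 0, 0, 0, 0, 0.0008, 0.04], [0, 0, 0, 0, 0, 0.0012, 0.04], [0, 0, 0, 0, 0, 0.0012, 0.04], [0, 0, 0, 0, 0, 0.0012, 0.04]]]'

```text
time: 25.72
eef_pos: [0.5233, 0.2349, 0.0457]
tcp_rot: [0.069, 0.998, -0.001, 0.003]
contact_force: [-0.1, 0.7, -1.4]
opening: 0.614
```

```bash
python3 - <<'E'
from h import *
b=save('side','b13.png')
r=lambda im,x,y,w,h,s:cv2.resize(im[y:y+h,x:x+w],None,fx=s,fy=s,interpolation=cv2.INTER_CUBIC)
cv2.imwrite('pics/d13.png',r(b,270,150,125,60,6)[:,:,::-1])
E
```

```text
(no output)
```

View pics/d13.png

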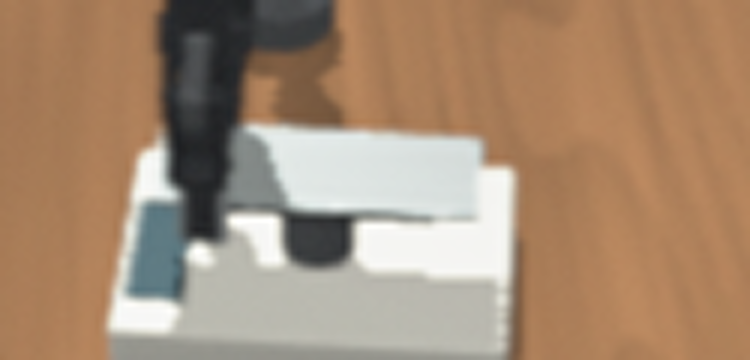

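>>> move_arm --plan '[[[0, 0, 0, 0, 0, 0.0004, 0.04], [0, 0, 0, 0, 0, 0.0008, 0.04], [0, 0, 0, 0, 0, 0.001, 0.04], [0, 0, 0, 0, 0, 0.001, 0.04], [0, 0, 0, 0, 0, 0.001, 0.04]]]'

```text
time: 26.4
eef_pos: [0.5233, 0.235, 0.0448]
tcp_rot: [0.069, 0.998, -0.001, 0.003]
contact_force: [-0.8, 0.3, 0.1]
opening: 0.619
```

>>> move_arm --plan '[[[0, 0, 0, 0, 0, 0.0003, 0.04], [0, 0, 0, 0, 0, 0.0005, 0.04], [0, 0, 0, 0, 0, 0.0005, 0.04], [0, 0, 0, 0, 0, 0.0005, 0.04], [0, 0, 0, 0, 0, 0.0005, 0.04]]]'

```text
time: 27.02
eef_pos: [0.5233, 0.2349, 0.0447]
tcp_rot: [0.069, 0.998, -0.001, 0.003]
contact_force: [-3.3, -0.6, 6.2]
opening: 0.62
```

```bash
python3 - <<'E'
from h import *
a=save('scene','a14.png');b=save('side','b14.png')
r=lambda im,x,y,w,h,s:cv2.resize(im[y:y+h,x:x+w],None,fx=s,fy=s,interpolation=cv2.INTER_CUBIC)
cv2.imwrite('pics/d14.png',r(b,270,150,125,60,6)[:,:,::-1])
cv2.imwrite('pics/c14.png',r(a,350,190,70,80,6)[:,:,::-1])
rel2([.5238,.2346,.045],-.139,0)
s=get_state();print(s['wrist_torque'])
E
```

```text
turn [-0.05  0.34  0.04] shift [-0.0005 -0.0003 -0.0003] | now [0.5233 0.2349 0.0447] tz [ 0.006 -0.002 -1.   ] want [ 0.  0. -1.] t 27.12 F [-3.59 -0.45  4.37]
[-0.26850201  0.44567371 -0.07711898]
```

View pics/d14.png

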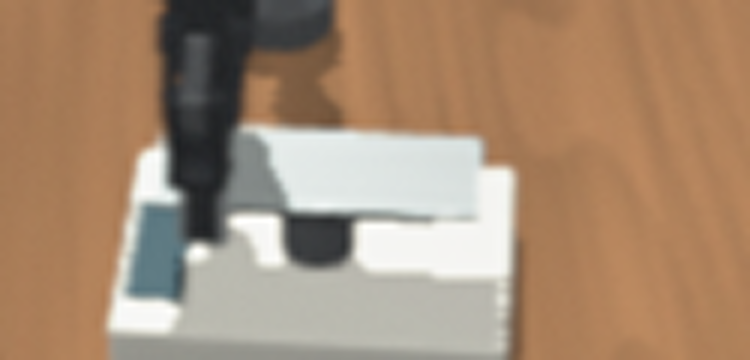

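View pics/c14.png

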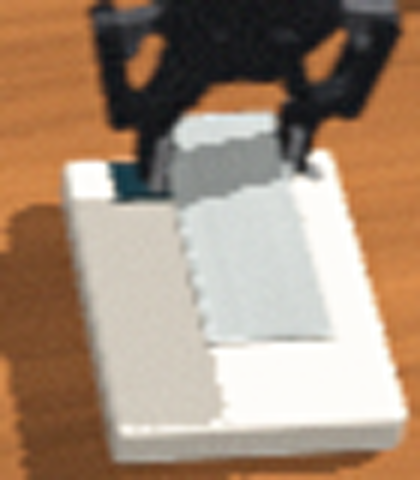

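>>> move_arm --plan '[[[0, 0, 0, 0, 0, -0.0001, 0.04], [0, 0, 0, 0, 0, -0.0002, 0.052], [0, 0, 0, 0, 0, -0.0002, 0.058], [0, 0, 0, 0, 0, -0.0002, 0.066], [0, 0, 0, 0, 0, -0.0002, 0.08]]]' --force 20

```text
time: 27.75
eef_pos: [0.5234, 0.235, 0.0448]
tcp_rot: [0.069, 0.998, -0.001, 0.003]
contact_force: [-0.6, -0.4, 0.4]
opening: 0.936
```

```bash
python3 - <<'E'
from h import *
w=save('wrist','w15.png');a=save('scene','a15.png');b=save('side','b15.png')
r=lambda im,x,y,w,h,s:cv2.resize(im[y:y+h,x:x+w],None,fx=s,fy=s,interpolation=cv2.INTER_CUBIC)
o=np.zeros((480,800,3),np.uint8);o[:,:350]=r(a,350,190,70,80,5)[:400].shape and cv2.resize(a[190:270,350:420],(350,480));o[:240,350:]=cv2.resize(w[240:480,120:520],(450,240));o[240:,350:]=cv2.resize(b[150:210,270:390],(450,240))
cv2.imwrite('pics/c15.png',o[:,:,::-1])
s=get_state();print(s['eef_pos'],s['contact_force'],s['opening'])
E
```

```text
[0.52338935 0.23495526 0.04490324] [-1.268252    0.93215242 -0.09924437] 0.9349914675894127
```

View pics/c15.png

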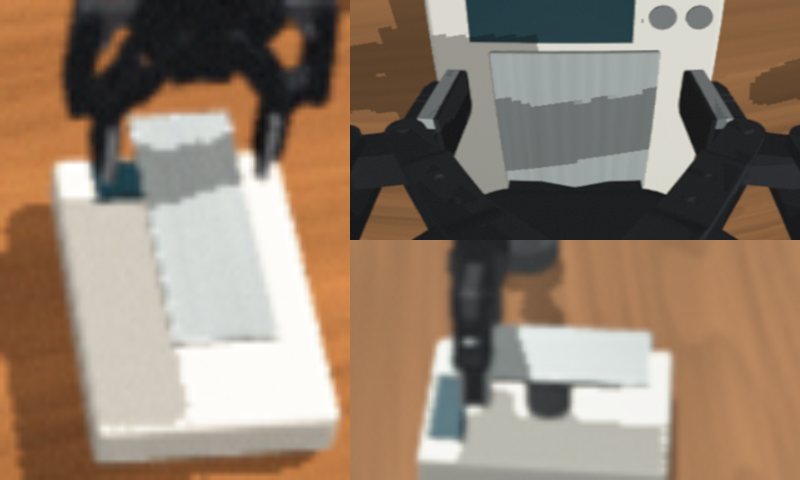

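The fingers are open and the plate is lying on the bar. I'll lift straight up and check it from above.

>>> move_arm --plan '[[[0, 0, 0, 0, 0, -0.01, 0.085], [0, 0, 0, 0, 0, -0.035, 0.085], [0, 0, 0, 0, 0, -0.075, 0.085], [0, 0, 0, 0, 0, -0.12, 0.085], [0, 0, 0, 0, 0, -0.165, 0.085]]]'

```text
time: 28.52
eef_pos: [0.5224, 0.2352, 0.2121]
tcp_rot: [0.069, 0.998, -0.0, 0.003]
contact_force: [0.7, -0.5, 0.3]
opening: 0.995
```

>>> move_arm --plan '[[[0, 0, 0, -0.02, 0, -0.01, 0.085], [0, 0, 0, -0.045, 0, -0.02, 0.085], [0, 0, 0, -0.06, 0, -0.02, 0.085], [0, 0, 0, -0.06, 0, -0.02, 0.085], [0, 0, 0, -0.06, 0, -0.02, 0.085]]]'

```text
time: 29.15
eef_pos: [0.5806, 0.227, 0.2314]
tcp_rot: [0.069, 0.998, -0.001, 0.002]
contact_force: [-0.2, -0.3, -0.4]
opening: 0.993
```

```bash
python3 - <<'E'
from h import *
for i in range(3): read_camera('wrist')
s=get_state();im=save('wrist','w16.png').astype(int);save('scene','a16.png');save('side','b16.png');print(s['eef_pos'],s['contact_force'],s['time'])
E
```

```text
[0.58079435 0.22715298 0.23199609] [0.43594465 0.44919594 0.91548684] 29.3
```

View pics/w16.png

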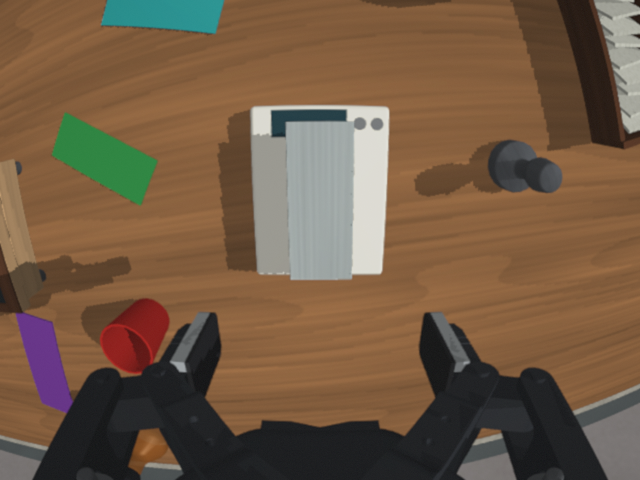

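View pics/b16.png

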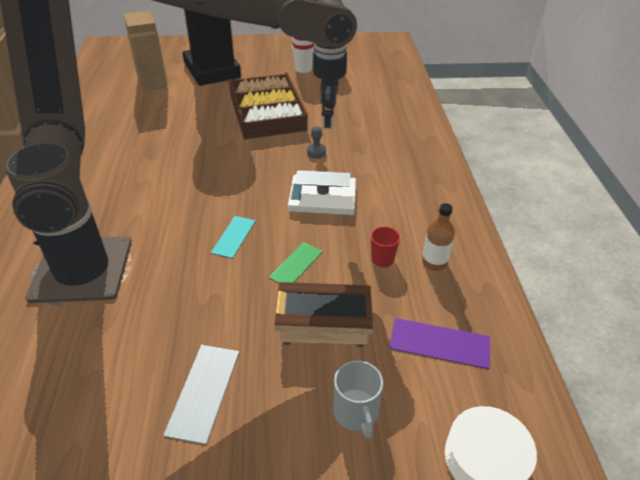

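```bash
python3 - <<'E'
from h import *
s=get_state()
C=lambda c,z:(lambda P:(P.mean(0)[:2].round(4),np.arctan2(*((P[2]+P[3]-P[0]-P[1])[[1,0]])).round(4),np.linalg.norm((P[2]+P[3]-P[0]-P[1])/2).round(4)))(wz(np.array(c),z,s))
print('plate',C([(286.5,122),(353.5,121.5),(291,279.5),(352,279.5)],.067))
print('body',C([(250.5,107),(390,107),(256.5,274.5),(383.5,274.5)],.026))
E
```

```text
plate (array([0.5704, 0.2295]), np.float64(-0.1284), np.float64(0.1401))
body (array([0.57 , 0.229]), np.float64(-0.1397), np.float64(0.1684))
```

```bash
python3 -c "
from plant import *
print(get_state()['contact_force']);print(ticket.sign_off())"
```

```text
[ 0.09264613 -0.39846309 -0.85414612]
the job is handed in; nothing more can be done
None
```

The plate is lying on the scale's support bar, released, and the job was handed in about 29 s into the 72 s. No verdict came back.

**What I did:**
- **Slide:** I pressed the plate with the closed fingers at about 4–7 N. It slid about 74 mm over the brass lip, to an overhang of roughly 48 mm.
- **Pick-up:** I gripped the overhang by its long sides with 60 N, raised to 90 N for the lift, and carried the plate to the scale.
- **Placing:** I lowered it by feel onto the bar. The contact force read about 6 N before I opened the fingers and backed off.

**Last checks, from the wrist camera above:**
- **Position:** the plate's centre is within about 1 mm of the scale body's centre. The bar itself was hidden under the plate, so I compared with the body.
- **Angle:** the plate's length is about 0.01 rad off the scale's.
- **Flatness:** the plate's apparent length came out at 140 mm at the expected height, which fits it lying flat. I did not measure the tilt separately.
- **Other objects:** the cup, jug, tamper and bottle look unmoved in the last side picture.

**Disagreements:**
- **Turn on the lip:** after the slide the plate had turned about 2° and sat about 2.6 mm off the channel's centre line. That is within the 6 mm allowed.
- **Bar pose:** an early silhouette fit of the bar from the scene and side cameras fitted poorly and gave an angle of −0.03 rad. I used the wrist camera's −0.14 rad, which matched both the bar and the scale body.

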